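Put the shoe-care drawer back in order

TASK

In the open shoe-rack drawer the three shoe things lie on each other's cork pads: put the round tin on the round pad, the folded shoehorn lengthwise along the long narrow pad and the cedar half-shoe tree lengthwise along the broad rectangular pad, each flat and centred on its pad, either way round. No pad holds two things, so first park one of them in the middle of the empty square pad and bring it home when its own pad is free. Leave the two rubber toe guards where they are.

Things in the scene. Friction and masses are not known exactly. Their poses are not given: they have to be found in the camera images.
- tin_center (a point): Round aluminium tin with a dented lid, 60 mm diameter, 30 mm high, standing flat, about 0.12 kg. Point: its centre, 15 mm above its underside. z up. Starts on the narrow pad.
- tree_center (a point): Cedar half-shoe tree: wooden toe block, round toe at +x, small knob at its rear (-x). 110 mm long along x, 56 mm wide along y, flat parallel sides from x = -40 to 27 mm, 26 mm high at the toe, 40 mm at the rear, about 0.16 kg. Point: middle of its length and width, 20 mm above its flat underside. z up. Starts on the round pad.
- horn_center (a point): Folded stainless steel travel shoehorn lying flat: 106 mm long along x, 30 mm wide along y with straight sides, 14 mm thick (7 mm at the rounded +x end), hinge pin at the -x end, about 0.10 kg. Point: middle of its length and width, 7 mm above its underside. z up. Starts on the broad pad.
- pad_round: Fixed cork pad, 5 mm thick, on the drawer floor; origin at the centre of its underside (its top is 5 mm above the origin), z up. Round, 92 mm diameter. Home of the tin.
- pad_narrow: Fixed cork pad, 5 mm thick, on the drawer floor; origin at the centre of its underside (its top is 5 mm above the origin), z up. Long narrow rectangle, 135 mm along its x, 46 mm along its y. Home of the shoehorn.
- pad_broad: Fixed cork pad, 5 mm thick, on the drawer floor; origin at the centre of its underside (its top is 5 mm above the origin), z up. Broad rectangle, 130 mm along its x, 80 mm along its y. Home of the half-shoe tree.
- pad_square: Fixed cork pad, 5 mm thick, on the drawer floor; origin at the centre of its underside (its top is 5 mm above the origin), z up. Square, 95 by 95 mm, empty at the start: the parking place.
- guard_a: Grey rubber galosh toe guard, one of a like pair, a bystander to be left alone. 80 mm long along x (round toe at x = +35 mm, open rear at x = -45 mm), 70 mm wide, 34 mm high. Origin on its underside, which lies on the drawer floor.
- guard_b: The other toe guard of the pair, the same size and shape, to be left alone.
- drawer: Pulled-out drawer and white rack base, fixed. Origin on the bench; drawer floor at 8 mm, inside x -170 to 200, y -269 to 269 mm; walls to 52 mm, front with wooden knob to 60 mm. Rack base from x 200 mm, 76 mm high; rack tier from x 312 mm, 152 mm high. Pads and guards lie in two rows (x about -75, 75 mm) of three (y about -165, 0, 165 mm), in any order.

How it is judged:
By the outcome, as a careful person would: the job done as asked, in the order asked, and still so for the second after the job is handed in, with the robot touching nothing.
It also fails if it takes over 109 s, if anything falls off the work surface, if the arm or the gripper's body presses on something with over 40 N, if the wrist force passes 120 N, or if a joint passes its speed limit or range.

ROBOT

A 6-joint arm with a two-finger parallel gripper is mounted at the origin on the work surface. World frame = base frame: x ahead of the robot, y to its left, z up, the work surface at z = 0. Lengths are in m, angles in rad, forces in N, time in s.
With the tool pointing down it reaches from about 0.275 to 0.825 m from the base axis. Payload 5.2 kg.
Tool frame: the origin (TCP) lies at the very end of the fingers, on their centre line; the grasp point (between the pads) lies 19 mm behind it; y points along the fingers, z is the direction in which the jaws open and shut, and the axes are right-handed (so a half turn about y gives the same grasp; the last joint's range is limited). The gripper opens to 93 mm and grips with 3 to 60 N. Pads are 15 mm wide; open, the fingers measure 128 mm over their backs; the gripper's body (75 mm by 188 mm) begins 65 mm behind the grasp point.
Start: joints at [-1.469, 0.259, 1.535, -0, 1.348, -0.203], TCP at [0.165, -0.525, 0.183] pointing down, gripper open.
Joint ranges: [-3.14, 3.14], [-0.91, 2.08], [0.19, 2.58], [-1.22, 4.36], [0.22, 2.71], [-3.12, 3.12]. Speed limits (rad/s): [2.57, 2.57, 3.14, 3.14, 3.14, 3.14].

INTERFACE

Orientations are given as a rotation vector (axis times angle).
In Python, from workcell import manip gives the robot as it stands.
- The arm moves only by the tool drive_tool, never from a script. Its arguments are lists of equal length, an entry for each row: "slide": the shift along the world's x, y, z in m, a list of three; "angular": the turn, a rotation vector about the world's x, y, z in rad, a list of three; "hand": the finger opening in m, from 0 to 0.093. A call has 1 to 10 rows; each row is the pose to reach, as a shift and turn from the pose measured when the call began; what a row does not reach only later rows make up. A row lasts 1/12 s, in which the tool goes at most 41.7 mm and 7.16 degrees, less where a joint would pass 70% of its speed; a pose out of reach is approached as far as the arm can. A call with a gripper value outside its range is refused whole. The fingers move at their own pace and stop on an object; "grip_force" is the grip in N (left out, the last holds). Time passes only in rows, so rows that repeat a pose let the fingers close. It gives the time, the measured TCP pose, the force and the opening at its end, in the units of the state.
- manip.state(): the state, without advancing time (a new reading comes with each control period).
- manip.capture(name): name is "side" or "top" or "wrist"; returns a dict with "color" (400x640x3 uint8, blue, green, red), "intrinsics" (3x3 intrinsics, pixels), "extrinsics" (4x4, takes a point from camera to world coordinates); the wrist camera has in their place "mount" (4x4, takes a point from camera to tool coordinates, whose origin is the TCP and whose axes are the tool frame's). Camera axes: x right, y down, z forward; pixel columns grow to the right and rows downward; lengths in m; the calibration is good to about 2 mm. A picture is of the moment at which its call begins: read the wrist's pose just before it. There is no depth.
- manip.sign_off(): hands the job in, once; it reports no verdict.
The state is a dict: "time_s": time; "q": joint angles; "dq": joint speeds; "joint_efforts": joint torques, N m; "eef_pos": TCP position; "eef_rot": TCP orientation; "ft_force": force on the tool from outside, world axes, zero at the start; "moment": the same for the moment, N m; "finger_gap": opening from 0.0 (shut) to 1.0 (fully open).
Only numpy, scipy, OpenCV 4.12 (cv2) and the standard library are available. Lean on these libraries where they do the work, as an engineer would, in place of code of your own. Each camera call takes 0.05 s, during which the arm holds its last target.

## Working session

There is one attempt and no reset: what is moved stays moved. The work goes in short steps, Python scripts to look and compute and a tool call to move; the robot and the scene stay as the last step left them, time stands still between calls to the robot, and variables do not carry over. Pictures are saved under pics/ and viewed, and the job is handed in when it is done.

Besides the shell and the picture viewer there is one more tool, called in YAML: its name, and indented under it one key for each argument. drive_tool: Moves the arm, as the interface text tells. Its arguments: {"type":"object","properties":{"slide":{"type":"array","items":{"type":"array","items":{"type":"number"}}},"angular":{"type":"array","items":{"type":"array","items":{"type":"number"}}},"hand":{"type":"array","items":{"type":"number"}},"grip_force":{"type":"number"}},"required":["slide","angular","hand"]}

```bash
ls; mkdir -p pics; cat > h.py <<'E'
from workcell import manip
import numpy as np, cv2
def px2w(c,u,v,z):
    K=c["intrinsics"];T=c["extrinsics"]
    d=T[:3,:3]@np.linalg.solve(np.array(K),np.array([u,v,1.0]))
    o=np.array(T)[:3,3]
    return o+d*(z-o[2])/d[2]
def w2px(c,p):
    T=np.linalg.inv(np.array(c["extrinsics"]));q=np.array(c["intrinsics"])@(T[:3,:3]@np.array(p)+T[:3,3]);return q[:2]/q[2]
E
python3 - <<'E'
from h import *
s=manip.state();print({k:np.round(v,3) for k,v in s.items()})
for n in ("top","side","wrist"):
    c=manip.capture(n);cv2.imwrite(f"pics/{n}0.png",c["color"])
    print(n,{k:np.round(v,4).tolist() for k,v in c.items() if k!="color"})
E
```

```text
pics
{'time_s': np.float64(0.0), 'q': array([-1.469,  0.259,  1.536, -0.   ,  1.348, -0.203]), 'dq': array([ 0.001, -0.001,  0.002,  0.001, -0.   ,  0.001]), 'joint_efforts': array([-0.0000e+00, -4.3731e+01, -2.8400e+01,  7.2000e-02,  4.1000e-02,
       -0.0000e+00]), 'eef_pos': array([ 0.165, -0.524,  0.183]), 'eef_rot': array([-0.316,  2.059, -2.055]), 'ft_force': array([-0.459,  0.121,  0.209]), 'moment': array([-0.045,  0.015,  0.017]), 'finger_gap': np.float64(0.996)}
top {'intrinsics': [[385.2841, 0.0, 325.6156], [0.0, 385.2841, 199.8561], [0.0, 0.0, 1.0]], 'extrinsics': [[-0.0134, -0.9913, 0.1309, 0.4816], [-0.9997, 0.0107, -0.0214, 0.0075], [0.0198, -0.1311, -0.9912, 0.7179], [0.0, 0.0, 0.0, 1.0]]}
side {'intrinsics': [[489.3461, 0.0, 317.0654], [0.0, 489.3461, 211.5573], [0.0, 0.0, 1.0]], 'extrinsics': [[0.8341, -0.2895, 0.4696, 0.2377], [-0.5516, -0.4342, 0.7122, -0.5178], [-0.0022, -0.853, -0.5219, 0.44], [0.0, 0.0, 0.0, 1.0]]}
wrist {'intrinsics': [[305.334, 0.0, 319.4485], [0.0, 305.334, 200.8788], [0.0, 0.0, 1.0]], 'mount': [[-0.0003, 0.9587, 0.2844, -0.0801], [-0.0011, -0.2844, 0.9587, -0.2016], [1.0, -0.0, 0.0012, 0.0004], [0.0, 0.0, 0.0, 1.0]]}
```

View pics/top0.png

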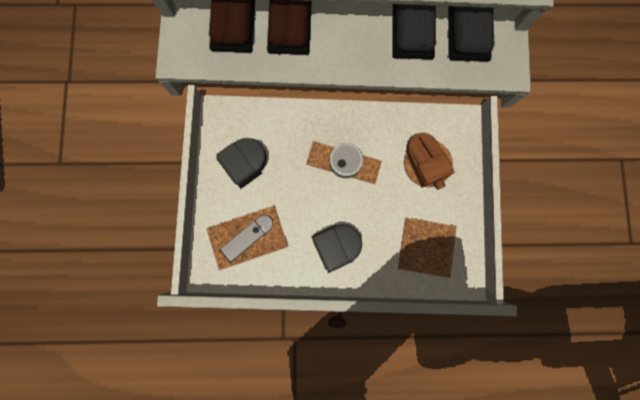

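View pics/side0.png

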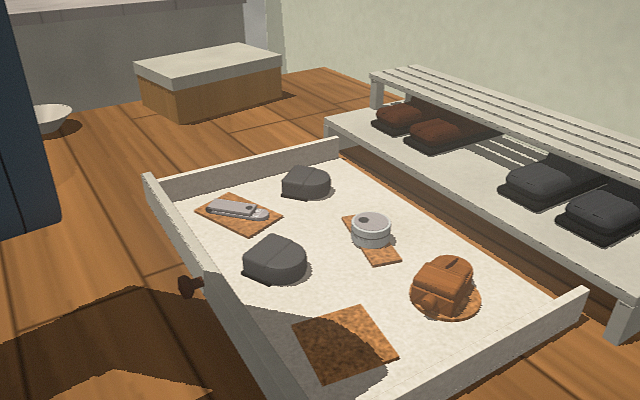

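View pics/wrist0.png

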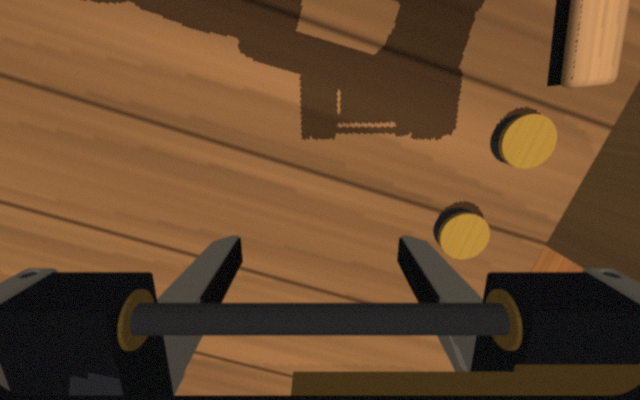

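The top view shows, in image pixels: tin on narrow pad (345,162), tree on round pad (429,160), horn on broad pad (247,238), empty square pad (428,247) partly in shadow, and guards at (243,162) and (337,246). Now I'll measure them.

```bash
python3 - <<'E'
from h import *
im=cv2.imread("pics/top0.png")
# zoom crops
for n,(x,y) in dict(tin=(345,162),tree=(429,160),horn=(247,238),sq=(428,247)).items():
    cr=im[y-45:y+45,x-50:x+50]
    cv2.imwrite(f"pics/z_{n}.png",cv2.resize(cr,None,fx=4,fy=4,interpolation=cv2.INTER_CUBIC))
a=[cv2.imread(f"pics/z_{n}.png") for n in("tin","tree","horn","sq")]
cv2.imwrite("pics/zoom.png",cv2.resize(np.vstack([np.hstack(a[:2]),np.hstack(a[2:])]),(666,600)))
hsv=cv2.cvtColor(im,cv2.COLOR_BGR2HSV)
for p in [(316,155),(372,172),(345,155),(429,150),(445,175),(410,165),(240,245),(225,225),(268,245),(415,230),(420,260),(250,130),(425,185)]:
    print(p,hsv[p[1],p[0]],im[p[1],p[0]])
E
```

```text
(316, 155) [ 13 148 152] [ 64 103 152]
(372, 172) [ 13 146 164] [ 70 112 164]
(345, 155) [ 19  27 150] [134 144 150]
(429, 150) [ 11 168 103] [ 35  61 103]
(445, 175) [ 12 168 111] [ 38  67 111]
(410, 165) [ 13 146 131] [ 56  89 131]
(240, 245) [ 18  27 162] [145 155 162]
(225, 225) [ 14 149 132] [ 55  90 132]
(268, 245) [ 13 146 150] [ 64 102 150]
(415, 230) [ 13 147 149] [ 63 101 149]
(420, 260) [ 13 148  79] [33 53 79]
(250, 130) [ 22  37 207] [177 199 207]
(425, 185) [ 12 163  78] [28 48 78]
```

View pics/zoom.png

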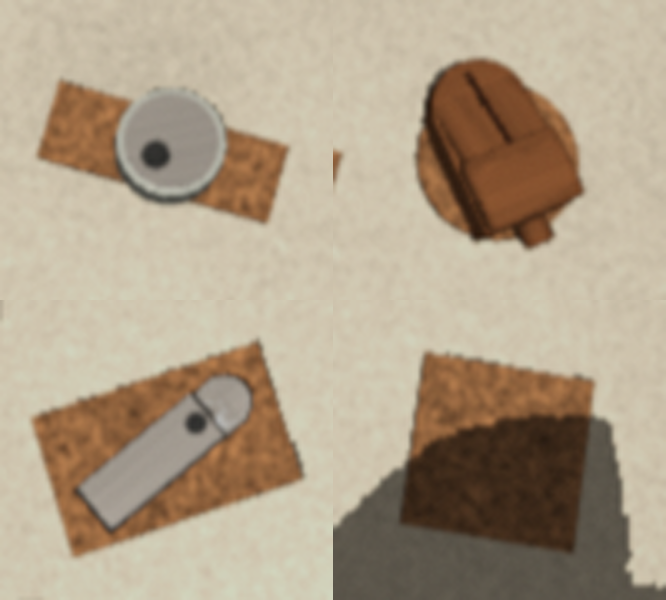

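```bash
cat >> h.py <<'E'
from scipy.spatial.transform import Rotation as R
def rect_of(c,pts,z):
    w=np.array([px2w(c,u,v,z)[:2] for u,v in pts])*1000
    (cx,cy),(a,b),_=r=cv2.minAreaRect(w.astype(np.float32))
    B=cv2.boxPoints(r); e=[B[1]-B[0],B[2]-B[1]]; e=max(e,key=np.linalg.norm)
    return np.round([cx,cy,max(a,b),min(a,b),np.degrees(np.arctan2(e[1],e[0]))%180],1)
def comp(mask,pt=None,box=None):
    m=np.zeros_like(mask);x0,y0,x1,y1=box;m[y0:y1,x0:x1]=mask[y0:y1,x0:x1]
    return m
def hull(m,minA=30):
    cs,_=cv2.findContours(m,cv2.RETR_EXTERNAL,cv2.CHAIN_APPROX_NONE)
    return np.vstack([k.reshape(-1,2) for k in cs if cv2.contourArea(k)>minA])
def jaw():
    s=manip.state();M=R.from_rotvec(s["eef_rot"]).as_matrix();return np.degrees(np.arctan2(M[1,2],M[0,2])),M,s
E
python3 - <<'E'
from h import *
c=manip.capture("top");im=c["color"];hsv=cv2.cvtColor(im,cv2.COLOR_BGR2HSV)
cork=((hsv[...,1]>95)&(hsv[...,0]<22)).astype(np.uint8)*255
for n,b in dict(narrow=(300,135,388,190),broad=(200,200,295,275),square=(390,212,470,282)).items():
    print("pad",n,rect_of(c,hull(comp(cork,box=b)),.013))
# tin : low sat gray in box; horn likewise
g=((hsv[...,1]<33)|(hsv[...,2]<70)).astype(np.uint8)*255
g=((hsv[...,1]<33)).astype(np.uint8)*255
for n,b,z in [("tin",(325,138,366,182),.043),("horn",(212,208,280,266),.027)]:
    m=comp(g,box=b);m=cv2.morphologyEx(m,cv2.MORPH_OPEN,np.ones((3,3)));p=hull(m,100)
    print(n,rect_of(c,p,z),cv2.minEnclosingCircle(p), np.round(px2w(c,*cv2.minEnclosingCircle(p)[0],z)*1000,1))
    cv2.imwrite(f"pics/m_{n}.png",m[130:280,200:480])
print(jaw()[0],jaw()[1])
# drawer wall check: inner floor corners
for p in [(203,95),(483,99),(190,285),(492,296)]: print(p,np.round(px2w(c,*p,.008)*1000))
E
```

```text
pad narrow [645.6 -42.2 133.7  45.6  73.3]
pad broad [508.1 136.6 129.3  78.7 108.1]
pad square [ 485.8 -192.1   94.8   94.5   79.6]
tin [641.7 -43.8  60.6  55.8 179.1] ((345.8405456542969, 160.14865112304688), 17.283554077148438) [642.1 -44.3  43. ]
horn [508.1 132.6 101.1  27.4 129.3] ((248.0, 238.0), 29.06898307800293) [505.8 131.6  27. ]
-72.53699672304053 [[-9.53910968e-01 -1.00797331e-04  3.00089744e-01]
 [-3.00089679e-01  1.06247081e-03 -9.53910402e-01]
 [-2.22684972e-04 -9.99999430e-01 -1.04375080e-03]]
(203, 95) [780. 224.   8.]
(483, 99) [ 770. -316.    8.]
(190, 285) [424. 238.   8.]
(492, 296) [ 396. -307.    8.]
```

drive_tool:
  slide:
    - [0.477,0.48,-0.033]
    - [0.477,0.48,-0.033]
    - [0.477,0.48,-0.033]
    - [0.477,0.48,-0.033]
    - [0.477,0.48,-0.033]
    - [0.477,0.48,-0.033]
    - [0.477,0.48,-0.033]
    - [0.477,0.48,-0.033]
    - [0.477,0.48,-0.033]
    - [0.477,0.48,-0.033]
  angular:
    - [0,0,0]
    - [0,0,0]
    - [0,0,0]
    - [0,0,0]
    - [0,0,0]
    - [0,0,0]
    - [0,0,0]
    - [0,0,0]
    - [0,0,0]
    - [0,0,0]
  hand: [0.093,0.093,0.093,0.093,0.093,0.093,0.093,0.093,0.093,0.093]
  grip_force: 20

```text
time_s: 1.03
eef_pos: [0.4593, -0.2275, 0.1628]
eef_rot: [-0.316, 2.058, -2.056]
ft_force: [-0.7, -0.8, 0.5]
finger_gap: 1.0
```

drive_tool:
  slide:
    - [0.183,0.183,-0.013]
    - [0.183,0.183,-0.013]
    - [0.183,0.183,-0.013]
    - [0.183,0.183,-0.013]
    - [0.183,0.183,-0.013]
    - [0.183,0.183,-0.013]
    - [0.183,0.183,-0.013]
    - [0.183,0.183,-0.013]
    - [0.183,0.183,-0.013]
    - [0.183,0.183,-0.013]
  angular:
    - [0,0,0]
    - [0,0,0]
    - [0,0,0]
    - [0,0,0]
    - [0,0,0]
    - [0,0,0]
    - [0,0,0]
    - [0,0,0]
    - [0,0,0]
    - [0,0,0]
  hand: [0.093,0.093,0.093,0.093,0.093,0.093,0.093,0.093,0.093,0.093]

```text
time_s: 1.87
eef_pos: [0.6413, -0.0456, 0.1496]
eef_rot: [-0.316, 2.059, -2.057]
ft_force: [-0.3, 0.2, 0.2]
finger_gap: 0.995
```

```bash
cat >> h.py <<'E'
def wcap(name=None):
    s=manip.state();c=manip.capture("wrist")
    T=np.eye(4);T[:3,:3]=R.from_rotvec(s["eef_rot"]).as_matrix();T[:3,3]=s["eef_pos"]
    c["extrinsics"]=T@np.array(c["mount"])
    if name: cv2.imwrite(f"pics/{name}.png",c["color"])
    return c
E
python3 - <<'E'
from h import *
c=wcap("w1");s=manip.state();print(s["eef_pos"],jaw()[0],w2px(c,(.642,-.0445,.043)))
E
```

```text
[ 0.64136328 -0.04595216  0.14990302] -72.62436614858892 [317.96029718 189.49882583]
```

View pics/w1.png

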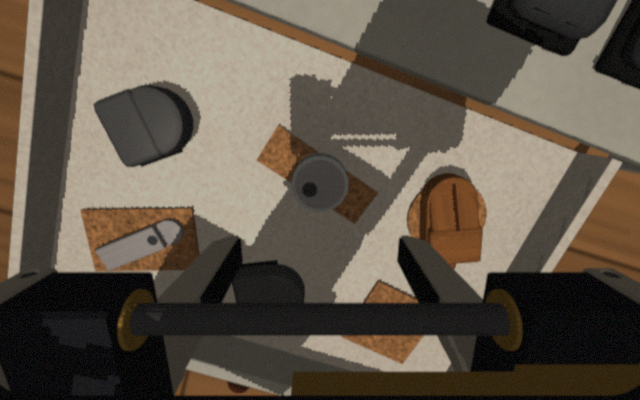

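The wrist view shows the tin at about (320,183), roughly 6 px off the projection of my top-view estimate. I'll measure the tin and pads with this camera as well.

```bash
python3 - <<'E'
from h import *
c=wcap();im=c["color"];hsv=cv2.cvtColor(im,cv2.COLOR_BGR2HSV)
cork=((hsv[...,1]>95)&(hsv[...,0]<22)).astype(np.uint8)*255
cork=cv2.morphologyEx(cork,cv2.MORPH_OPEN,np.ones((3,3)))
print("narrow",rect_of(c,hull(comp(cork,box=(250,120,385,228))),.013))
k=cv2.resize(im[130:240,240:400],None,fx=4,fy=4,interpolation=cv2.INTER_CUBIC);cv2.imwrite("pics/w1z.png",k)
t=manip.capture("top");cv2.imwrite("pics/t1.png",t["color"])
for q in [(.672,-.0445,.043),(.612,-.0445,.043)]: print(w2px(c,q))
s=manip.capture("side");print("side proj tin top",w2px(s,(.642,-.0445,.043)))
for w in ((.642,-.0445),(.648,-.0445)): print(w,w2px(s,(*w,.013)))
cv2.imwrite("pics/s1.png",cv2.resize(s["color"][180:280,320:430],None,fx=5,fy=5,interpolation=cv2.INTER_CUBIC))
E
```

```text
narrow [649.5 -42.  134.4  46.4  73.3]
[326.39017221 162.06770019]
[309.26759075 215.34613352]
side proj tin top [368.45380356 222.3150161 ]
(0.642, -0.0445) [367.42482743 238.79242172]
(0.648, -0.0445) [370.49035305 237.56120549]
```

View pics/w1z.png

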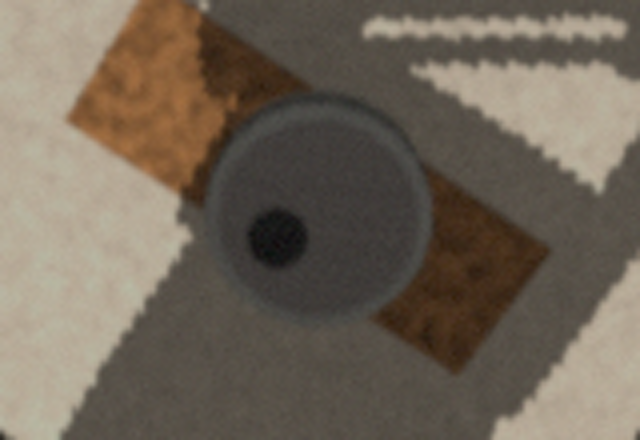

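View pics/s1.png

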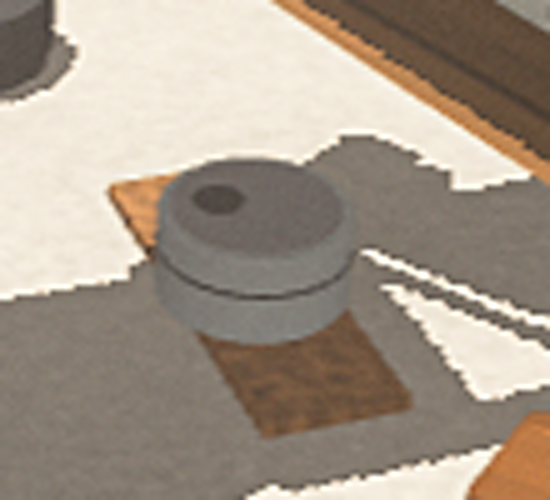

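Wrist and side agree, putting x 4–6 mm further out than the top camera. I'll use wrist-relative measurements, since the mount error cancels between pick and place.

```bash
python3 - <<'E'
from h import *
c=wcap()
print(np.round(px2w(c,319.8,182.5,.043)*1000,1))
im=cv2.GaussianBlur(c["color"],(3,3),0);g=cv2.cvtColor(im,cv2.COLOR_BGR2GRAY)
h=cv2.HoughCircles(g[130:240,250:390],cv2.HOUGH_GRADIENT,1,200,param1=60,param2=15,minRadius=22,maxRadius=34);print(h+np.array([250,130,0]))
for u,v,_ in h[0]: print(np.round(px2w(c,u+250,v+130,.043)*1000,1))
# radius expected
print(305.3*30/ (np.linalg.inv(c["extrinsics"])@np.array([.648,-.044,.043,1]))[2]/1000)
E
```

```text
[650.1 -44.5  43. ]
[[[318.5        184.5         28.89999962]]]
[647.6 -43.9  43. ]
28.883947729172817
```

drive_tool:
  slide:
    - [0.007,0.002,-0.04]
    - [0.007,0.002,-0.08]
    - [0.007,0.002,-0.115]
    - [0.007,0.002,-0.133]
    - [0.007,0.002,-0.133]
    - [0.007,0.002,-0.133]
    - [0.007,0.002,-0.133]
    - [0.007,0.002,-0.133]
    - [0.007,0.002,-0.133]
    - [0.007,0.002,-0.133]
  angular:
    - [0,0,0]
    - [0,0,0]
    - [0,0,0]
    - [0,0,0]
    - [0,0,0]
    - [0,0,0]
    - [0,0,0]
    - [0,0,0]
    - [0,0,0]
    - [0,0,0]
  hand: [0.093,0.093,0.093,0.093,0.093,0.05,0.05,0.05,0.05,0.05]
  grip_force: 20

```text
time_s: 2.95
eef_pos: [0.65, -0.0441, 0.0191]
eef_rot: [-0.311, 2.056, -2.057]
ft_force: [-0.2, 0.1, -0.3]
finger_gap: 0.694
```

drive_tool:
  slide:
    - [0,0,0]
    - [0,0,0]
    - [0,0,0.03]
    - [0,0,0.06]
    - [0,0,0.09]
    - [0,0,0.09]
  angular:
    - [0,0,0]
    - [0,0,0]
    - [0,0,0]
    - [0,0,0]
    - [0,0,0]
    - [0,0,0]
  hand: [0.05,0.05,0.05,0.05,0.05,0.05]

```text
time_s: 3.45
eef_pos: [0.6542, -0.0449, 0.1164]
eef_rot: [-0.299, 2.047, -2.057]
ft_force: [-0.1, 0.6, 0.5]
finger_gap: 0.537
```

```bash
python3 - <<'E'
from h import *
c=wcap("w2");s=manip.state();print(s["eef_pos"],s["finger_gap"]*93,jaw()[0],s["ft_force"])
E
```

```text
[ 0.65285989 -0.0446614   0.1135915 ] 50.15899599978744 -72.63561897634327 [-0.0196089  -0.56933504 -0.64893383]
```

View pics/w2.png

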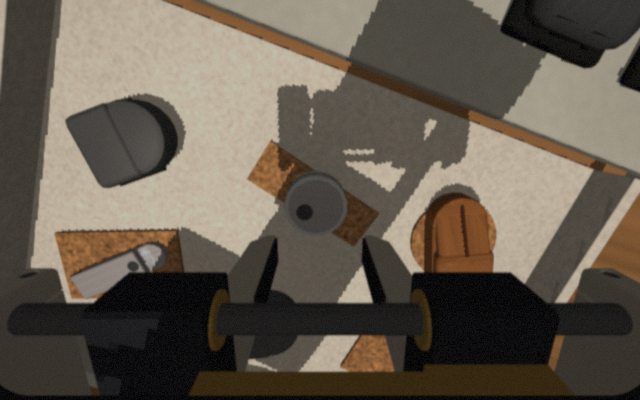

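The fingers close at only about 70 mm/s, so I lifted before they had gripped. The tin is still upright on its pad at (316,204). I'll re-open and give them longer.

```bash
python3 - <<'E'
from h import *
c=wcap();g=cv2.cvtColor(cv2.GaussianBlur(c["color"],(3,3),0),cv2.COLOR_BGR2GRAY)
h=cv2.HoughCircles(g[150:250,260:375],cv2.HOUGH_GRADIENT,1,200,param1=60,param2=15,minRadius=25,maxRadius=38)
for u,v,r in h[0]: print(u+260,v+150,r,np.round(px2w(c,u+260,v+150,.043)*1000,1))
s=manip.state();print(s["eef_pos"],s["time_s"],s["eef_rot"],jaw()[1][:,1])
E
```

```text
315.5 206.5 27.1 [647.  -43.8  43. ]
[ 0.65111962 -0.04426333  0.11101211] 3.55 [-0.30677728  2.05329812 -2.05736035] [ 7.05601611e-03 -8.98823433e-04 -9.99974702e-01]
```

drive_tool:
  slide:
    - [-0.003,0,0]
    - [-0.003,0,0]
    - [-0.003,0,0]
    - [-0.003,0,0]
    - [-0.003,0,-0.02]
    - [-0.003,0,-0.04]
    - [-0.003,0,-0.065]
    - [-0.003,0,-0.093]
    - [-0.003,0,-0.093]
    - [-0.003,0,-0.093]
  angular:
    - [0,0,0]
    - [0,0,0]
    - [0,0,0]
    - [0,0,0]
    - [0,0,0]
    - [0,0,0]
    - [0,0,0]
    - [0,0,0]
    - [0,0,0]
    - [0,0,0]
  hand: [0.085,0.085,0.085,0.085,0.085,0.085,0.085,0.085,0.085,0.085]

```text
time_s: 4.38
eef_pos: [0.6463, -0.0439, 0.0161]
eef_rot: [-0.312, 2.057, -2.057]
ft_force: [0.6, 0.4, 0.8]
finger_gap: 0.915
```

drive_tool:
  slide:
    - [0,0,0]
    - [0,0,0]
    - [0,0,0]
    - [0,0,0]
    - [0,0,0]
    - [0,0,0]
    - [0,0,0]
    - [0,0,0]
  angular:
    - [0,0,0]
    - [0,0,0]
    - [0,0,0]
    - [0,0,0]
    - [0,0,0]
    - [0,0,0]
    - [0,0,0]
    - [0,0,0]
  hand: [0.05,0.05,0.05,0.05,0.05,0.05,0.05,0.05]

```text
time_s: 5.05
eef_pos: [0.6464, -0.0439, 0.0163]
eef_rot: [-0.311, 2.057, -2.057]
ft_force: [-0.7, 0.6, -0.1]
finger_gap: 0.539
```

```bash
python3 - <<'E'
from h import *
c=wcap("w3");s=manip.capture("side");cv2.imwrite("pics/s3.png",cv2.resize(s["color"][130:290,260:480],None,fx=3.5,fy=3.5,interpolation=cv2.INTER_CUBIC));cv2.imwrite("pics/s3f.png",s["color"])
E
```

```text
(no output)
```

View pics/w3.png

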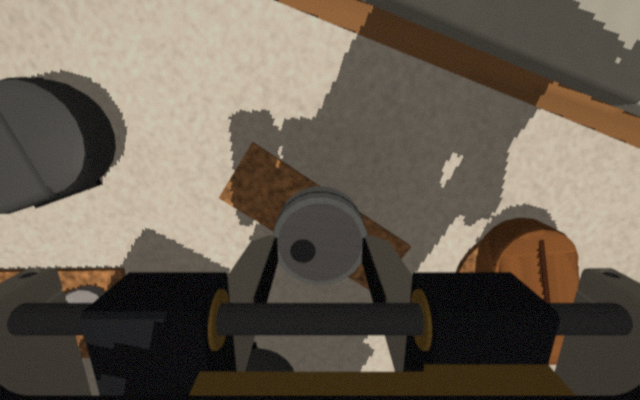

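View pics/s3f.png

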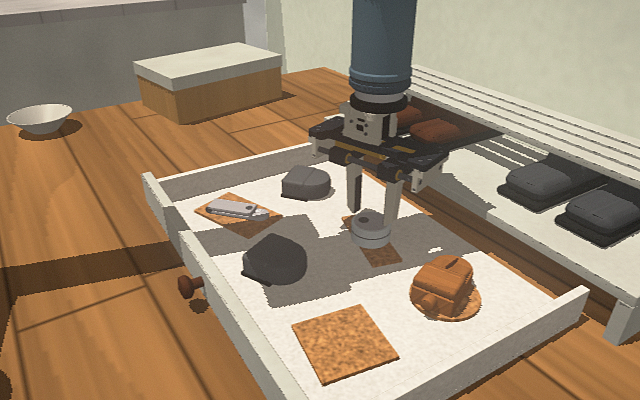

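```bash
python3 - <<'E'
from h import *
c=wcap();_,M,s=jaw();p=s["eef_pos"];z=M[:,2];y=M[:,1]
for back in (0,.019,.026,.04,.065):
    for sgn in(-1,1): print(back,sgn,np.round(w2px(c,p-y*back+z*sgn*.025)))
for v in (225,235,240): print(v,np.round(px2w(c,320,v,.043)*1000,1))
sd=manip.capture("side")
print("tcp in side",w2px(sd,p),[w2px(sd,p+z*k*.025) for k in(-1,1)])
t=manip.capture("top");cv2.imwrite("pics/t3.png",cv2.resize(t["color"][100:220,280:480],None,fx=4,fy=4,interpolation=cv2.INTER_CUBIC))
cv2.imwrite("pics/s3z.png",cv2.resize(sd["color"][150:290,280:440],None,fx=4,fy=4,interpolation=cv2.INTER_CUBIC))
E
```

```text
0 -1 [283. 228.]
0 1 [354. 228.]
0.019 -1 [280. 239.]
0.019 1 [357. 239.]
0.026 -1 [278. 244.]
0.026 1 [358. 244.]
0.04 -1 [275. 254.]
0.04 1 [361. 254.]
0.065 -1 [269. 276.]
0.065 1 [368. 276.]
225 [658.9 -40.9  43. ]
235 [652.6 -42.9  43. ]
240 [649.4 -43.9  43. ]
tcp in side [369.45730203 236.07500564] [array([356.11908368, 230.3947633 ]), array([383.28384136, 241.96320541])]
```

View pics/s3z.png

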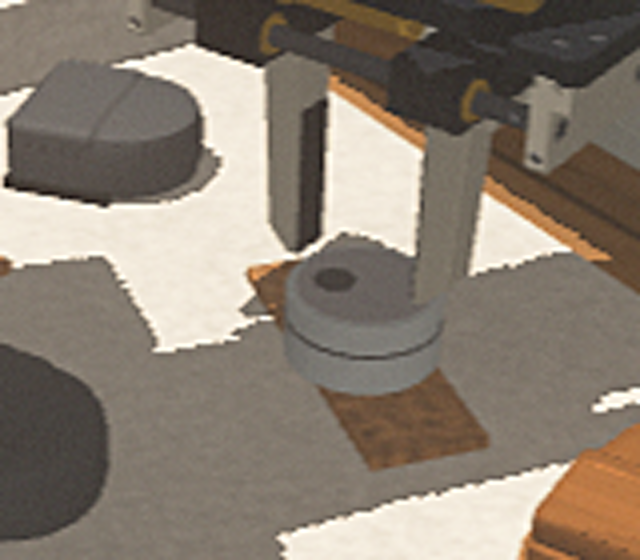

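In both the wrist and side views the visible fingertips sit well above the reported TCP. In the side view they are at about (355,212) and (389,225), against predictions of (356,230) and (383,242). The opening reached its commanded 50 mm without touching the 60 mm tin. I'll measure the real fingertip height.

```bash
python3 - <<'E'
from h import *
_,M,s=jaw();p=s["eef_pos"];x,y,z=M.T
sd=manip.capture("side");print(s["eef_pos"],s["finger_gap"],s["time_s"])
for zz in (.016,.035,.04,.045,.05,.055):
    d=(p[2]-zz)
    print(zz,[np.round(w2px(sd,p+y*d+z*k*.025+x*e*.0075)).tolist() for k in(-1,1) for e in (-1,1)])
im=sd["color"].copy()
for zz,col in((.016,(0,0,255)),(.045,(0,255,0))):
  for k in(-1,1):
    for e in(-1,1):
      q=w2px(sd,p+y*(p[2]-zz)+z*k*.025+x*e*.0075);cv2.circle(im,tuple(int(round(a*16)) for a in q),16,col,-1,cv2.LINE_AA,4)
cv2.imwrite("pics/s4z.png",cv2.resize(im[170:270,310:430],None,fx=6,fy=6,interpolation=cv2.INTER_CUBIC))
E
```

```text
[ 0.64631266 -0.04386001  0.01602359] 0.5361569293726594 5.3
0.016 [[359.0, 228.0], [353.0, 233.0], [386.0, 240.0], [381.0, 244.0]]
0.035 [[359.0, 218.0], [354.0, 222.0], [387.0, 229.0], [381.0, 234.0]]
0.04 [[360.0, 215.0], [354.0, 219.0], [387.0, 227.0], [382.0, 231.0]]
0.045 [[360.0, 213.0], [354.0, 217.0], [387.0, 224.0], [382.0, 228.0]]
0.05 [[360.0, 210.0], [354.0, 214.0], [388.0, 221.0], [382.0, 225.0]]
0.055 [[360.0, 207.0], [354.0, 211.0], [388.0, 218.0], [382.0, 222.0]]
```

View pics/s4z.png

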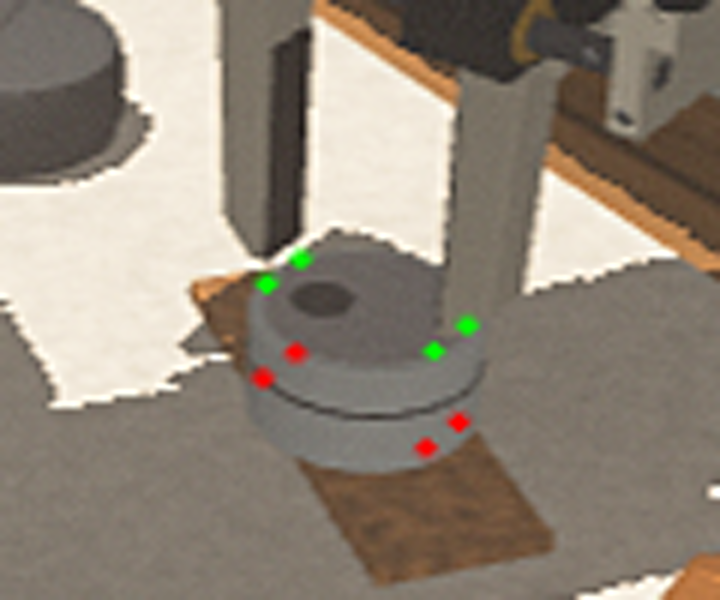

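The real fingertips are at z≈0.051, about 35 mm behind the reported TCP, and the wrist depth agrees (about 38 mm). So I'll command z about 35 mm lower than the stated geometry implies. First I open, then descend partway and check.

drive_tool:
  slide:
    - [0.002,0,0]
    - [0.002,0,0]
    - [0.002,0,0]
    - [0.002,0,0]
    - [0.002,0,0]
    - [0.002,0,-0.006]
    - [0.002,0,-0.012]
    - [0.002,0,-0.018]
    - [0.002,0,-0.018]
    - [0.002,0,-0.018]
  angular:
    - [0,0,0]
    - [0,0,0]
    - [0,0,0]
    - [0,0,0]
    - [0,0,0]
    - [0,0,0]
    - [0,0,0]
    - [0,0,0]
    - [0,0,0]
    - [0,0,0]
  hand: [0.085,0.085,0.085,0.085,0.085,0.085,0.085,0.085,0.085,0.085]

```text
time_s: 6.18
eef_pos: [0.6476, -0.0437, -0.003]
eef_rot: [-0.314, 2.059, -2.057]
ft_force: [-1.0, 0.7, -0.3]
finger_gap: 0.914
```

```bash
python3 - <<'E'
from h import *
_,M,s=jaw();p=s["eef_pos"];x,y,z=M.T
sd=manip.capture("side");print(s["eef_pos"],s["finger_gap"],s["time_s"],s["ft_force"])
im=sd["color"].copy()
h=s["finger_gap"]*.0465
for k in(-1,1):
    for e in(-1,1):
      q=w2px(sd,p-y*.035+z*k*h+x*e*.0075);cv2.circle(im,tuple(int(round(a*16)) for a in q),12,(0,255,0),-1,cv2.LINE_AA,4)
cv2.imwrite("pics/s5z.png",cv2.resize(im[150:270,310:430],None,fx=5,fy=5,interpolation=cv2.INTER_CUBIC))
E
```

```text
[ 0.6475963  -0.0436886  -0.00299451] 0.9139264740201911 6.1833 [-0.98081499  0.67680904 -0.29102827]
```

View pics/s5z.png

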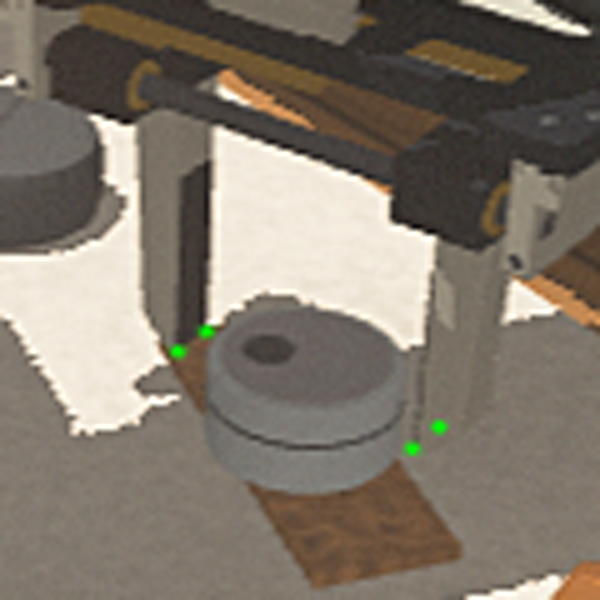

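The tips do end 35–37 mm behind the reported TCP (green marks) and straddle the tin cleanly. I'll go 15 mm lower and close.

drive_tool:
  slide:
    - [0,0,-0.008]
    - [0,0,-0.016]
    - [0,0,-0.016]
    - [0,0,-0.016]
    - [0,0,-0.016]
    - [0,0,-0.016]
    - [0,0,-0.016]
    - [0,0,-0.016]
    - [0,0,-0.016]
    - [0,0,-0.016]
  angular:
    - [0,0,0]
    - [0,0,0]
    - [0,0,0]
    - [0,0,0]
    - [0,0,0]
    - [0,0,0]
    - [0,0,0]
    - [0,0,0]
    - [0,0,0]
    - [0,0,0]
  hand: [0.085,0.085,0.085,0.05,0.05,0.05,0.05,0.05,0.05,0.05]
  grip_force: 20

```text
time_s: 7.07
eef_pos: [0.6483, -0.0438, -0.0181]
eef_rot: [-0.312, 2.058, -2.057]
ft_force: [-0.2, -0.1, 1.3]
finger_gap: 0.642
```

drive_tool:
  slide:
    - [0,0,0]
    - [0,0,0.02]
    - [0,0,0.05]
    - [0,0,0.09]
    - [0,0,0.09]
    - [0,0,0.09]
    - [0,0,0.09]
  angular:
    - [0,0,0]
    - [0,0,0]
    - [0,0,0]
    - [0,0,0]
    - [0,0,0]
    - [0,0,0]
    - [0,0,0]
  hand: [0.05,0.05,0.05,0.05,0.05,0.05,0.05]

```text
time_s: 7.65
eef_pos: [0.6478, -0.0437, 0.0715]
eef_rot: [-0.313, 2.058, -2.057]
ft_force: [-0.1, 0.1, -3.1]
finger_gap: 0.643
```

```bash
python3 - <<'E'
from h import *
c=wcap("w6");s=manip.state();print(s["eef_pos"],s["finger_gap"]*93,s["time_s"],s["ft_force"])
E
```

```text
[ 0.64706065 -0.04356554  0.07044645] 59.914205974337776 7.7 [ 0.72226021  0.86633937 -2.2444262 ]
```

View pics/w6.png

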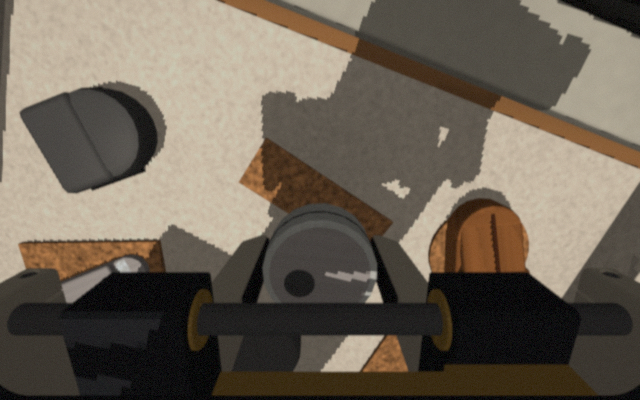

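The tin is gripped (opening 59.9 mm) and lifted. Now I'll cross-check pad positions with the side camera and the tin-in-hand offset.

```bash
python3 - <<'E'
from h import *
c=wcap();s=manip.state()
for v in (258,262,266): print(v,np.round(px2w(c,320,v,.1315)*1000-np.array(s["eef_pos"])*1000,1))
sd=manip.capture("side");hsv=cv2.cvtColor(sd["color"],cv2.COLOR_BGR2HSV)
cork=((hsv[...,1]>95)&(hsv[...,0]<22)).astype(np.uint8)*255
cork=cv2.morphologyEx(cork,cv2.MORPH_OPEN,np.ones((3,3)))
for n,b in dict(square=(285,298,402,390),broad=(185,185,290,240)).items():
    print(n,rect_of(sd,hull(comp(cork,box=b)),.013))
im=cv2.imread("pics/side0.png");cv2.imwrite("pics/sm.png",cork)
hw=cv2.cvtColor(c["color"],cv2.COLOR_BGR2HSV);ck=((hw[...,1]>95)&(hw[...,0]<22)).astype(np.uint8)*255
E
```

```text
258 [ 8.3  1.5 61.6]
262 [ 6.2  0.8 61.6]
266 [ 4.   0.1 61.6]
square [ 487.6 -193.    98.5   96.2   79.7]
broad [508.9 134.1 134.9  83.9 108.3]
```

View pics/sm.png

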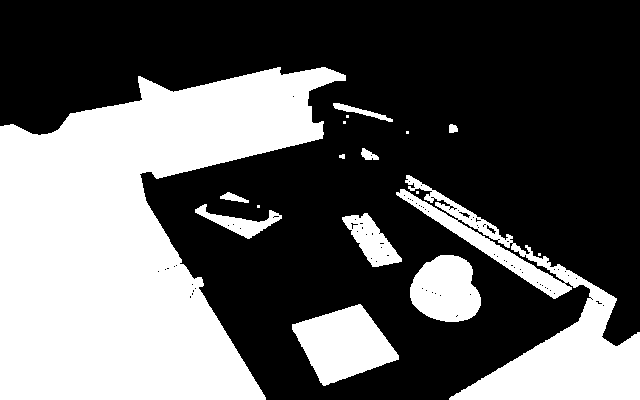

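drive_tool:
  slide:
    - [-0.16,-0.149,0.01]
    - [-0.16,-0.149,0.01]
    - [-0.16,-0.149,0.01]
    - [-0.16,-0.149,0.01]
    - [-0.16,-0.149,0.01]
    - [-0.16,-0.149,0.01]
    - [-0.16,-0.149,0.01]
    - [-0.16,-0.149,0.01]
    - [-0.16,-0.149,0.01]
  angular:
    - [0,0,0]
    - [0,0,0]
    - [0,0,0]
    - [0,0,0]
    - [0,0,0]
    - [0,0,0]
    - [0,0,0]
    - [0,0,0]
    - [0,0,0]
  hand: [0.05,0.05,0.05,0.05,0.05,0.05,0.05,0.05,0.05]

```text
time_s: 8.55
eef_pos: [0.4874, -0.1918, 0.0794]
eef_rot: [-0.316, 2.061, -2.056]
ft_force: [0.6, 0.1, -1.5]
finger_gap: 0.642
```

```bash
python3 - <<'E'
from h import *
c=wcap("w7");s=manip.state();print(s["eef_pos"],s["finger_gap"]*93,s["time_s"],s["ft_force"])
E
```

```text
[ 0.4876091  -0.19158333  0.07940326] 59.34070916995746 8.6 [ 0.82692314 -0.67060773 -0.86166175]
```

View pics/w7.png

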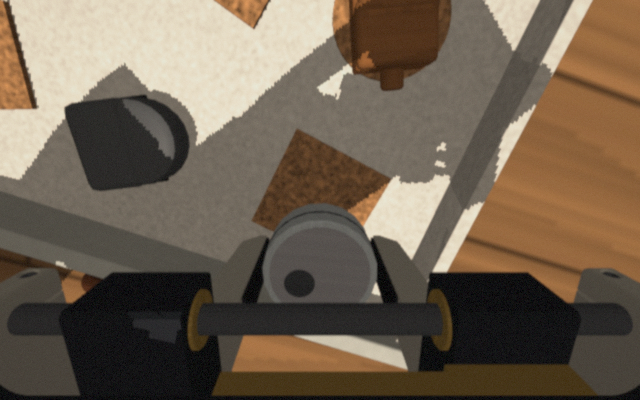

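```bash
python3 - <<'E'
from h import *
c=wcap();A=[px2w(c,*p,.013)*1000 for p in((298,129.5),(389.5,179.5),(252.5,218))]
print(np.round(A,1),np.round((A[1]+A[2])/2,1),[np.linalg.norm(A[0]-A[i]) for i in(1,2)])
z=.043+.0794+.0181
for v in (260,264,268):print(np.round(px2w(c,319.5,v,z)*1000,1))
E
```

```text
[[ 543.6 -155.4   13. ]
 [ 526.2 -245.9   13. ]
 [ 453.7 -137.5   13. ]] [ 490.  -191.7   13. ] [np.float64(92.20545093277636), np.float64(91.67183495113537)]
[ 494.6 -190.2  140.5]
[ 492.5 -190.9  140.5]
[ 490.3 -191.6  140.5]
```

drive_tool:
  slide:
    - [-0.001,0,-0.04]
    - [-0.001,0,-0.07]
    - [-0.001,0,-0.09]
    - [-0.001,0,-0.097]
    - [-0.001,0,-0.097]
    - [-0.001,0,-0.097]
    - [-0.001,0,-0.097]
    - [-0.001,0,-0.097]
    - [-0.001,0,-0.097]
    - [-0.001,0,-0.097]
  angular:
    - [0,0,0]
    - [0,0,0]
    - [0,0,0]
    - [0,0,0]
    - [0,0,0]
    - [0,0,0]
    - [0,0,0]
    - [0,0,0]
    - [0,0,0]
    - [0,0,0]
  hand: [0.05,0.05,0.05,0.05,0.05,0.05,0.085,0.085,0.085,0.085]

```text
time_s: 9.48
eef_pos: [0.4872, -0.1917, -0.017]
eef_rot: [-0.317, 2.059, -2.056]
ft_force: [0.6, -0.7, -0.7]
finger_gap: 0.874
```

drive_tool:
  slide:
    - [0,0,0]
    - [0,0,0.03]
    - [0,0,0.07]
    - [0,0,0.11]
    - [0,0,0.13]
    - [0,0,0.13]
    - [0,0,0.13]
  angular:
    - [0,0,0]
    - [0,0,0]
    - [0,0,0]
    - [0,0,0]
    - [0,0,0]
    - [0,0,0]
    - [0,0,0]
  hand: [0.085,0.085,0.085,0.085,0.085,0.085,0.085]

```text
time_s: 10.07
eef_pos: [0.488, -0.1923, 0.1144]
eef_rot: [-0.314, 2.055, -2.058]
ft_force: [0.7, -0.0, -0.6]
finger_gap: 0.912
```

```bash
python3 - <<'E'
from h import *
c=wcap("w8");s=manip.state();print(s["eef_pos"],s["finger_gap"]*93,s["time_s"],s["ft_force"])
E
```

```text
[ 0.48687117 -0.19155708  0.11274414] 84.39162534508485 10.1167 [ 0.27098108 -1.24368222 -1.28529353]
```

View pics/w8.png

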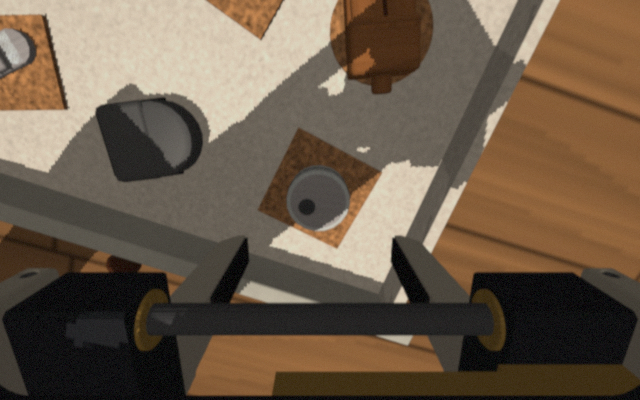

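The tin stands on the square pad: pad corners (298,130), (382,172), (338,247), (259,210), tin lid around (319,198). I'll check its centring numerically and measure the horn and broad pad from the side view.

```bash
python3 - <<'E'
from h import *
c=wcap();P=[px2w(c,*p,.013)*1000 for p in((298,129.5),(382,172),(338,247),(259,210))]
print(np.mean(P,0),[np.linalg.norm(P[i]-P[i-1]).round(1) for i in range(4)])
g=cv2.cvtColor(cv2.GaussianBlur(c["color"],(3,3),0),cv2.COLOR_BGR2GRAY)
h=cv2.HoughCircles(g[150:250,270:375],cv2.HOUGH_GRADIENT,1,200,param1=60,param2=15,minRadius=25,maxRadius=38)
for u,v,r in h[0]: print(u+270,v+150,r,np.round(px2w(c,u+270,v+150,.043)*1000,1))
t=manip.capture("top");hsv=cv2.cvtColor(t["color"],cv2.COLOR_BGR2HSV)
cv2.imwrite("pics/t8.png",cv2.resize(t["color"][120:290,190:490],None,fx=2.6,fy=2.6,interpolation=cv2.INTER_CUBIC))
E
```

```text
[ 487.67837272 -191.78355807   13.        ] [np.float64(91.8), np.float64(93.1), np.float64(92.5), np.float64(92.8)]
318.5 199.5 30.8 [ 487.7 -191.1   43. ]
```

View pics/t8.png

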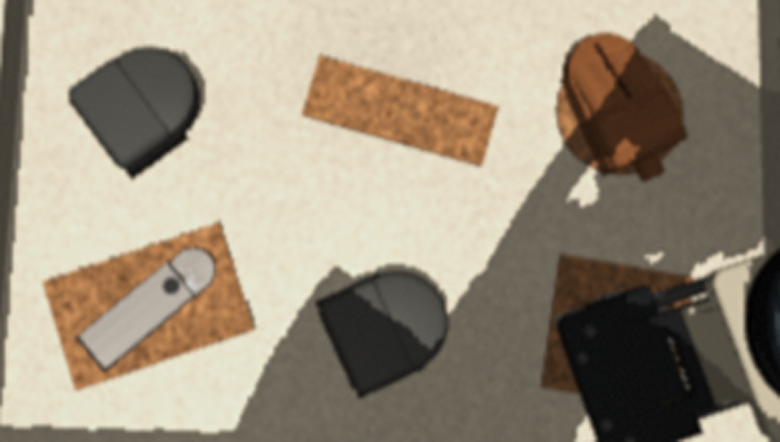

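Tin parked within 1 mm of the square's middle. Next the horn: jaws need to go to about +39°.

drive_tool:
  slide:
    - [0.021,0.323,0.01]
    - [0.021,0.323,0.01]
    - [0.021,0.323,0.01]
    - [0.021,0.323,0.01]
    - [0.021,0.323,0.01]
    - [0.021,0.323,0.01]
    - [0.021,0.323,0.01]
    - [0.021,0.323,0.01]
    - [0.021,0.323,0.01]
    - [0.021,0.323,0.01]
  angular:
    - [0,0,1.955]
    - [0,0,1.955]
    - [0,0,1.955]
    - [0,0,1.955]
    - [0,0,1.955]
    - [0,0,1.955]
    - [0,0,1.955]
    - [0,0,1.955]
    - [0,0,1.955]
    - [0,0,1.955]
  hand: [0.06,0.06,0.06,0.06,0.06,0.06,0.06,0.06,0.06,0.06]

```text
time_s: 11.05
eef_pos: [0.5055, 0.1344, 0.1193]
eef_rot: [-1.213, 1.217, -1.212]
ft_force: [1.3, -0.2, 0.3]
finger_gap: 0.645
```

```bash
python3 - <<'E'
from h import *
s=manip.state();print(s["eef_pos"],jaw()[0],s["q"])
E
```

```text
[0.50547499 0.13437042 0.11933888] -0.33095965572297187 [ 0.0479881   0.26835996  1.68701048 -0.00222602  1.19260097  0.05458544]
```

drive_tool:
  slide:
    - [0.003,-0.002,0]
    - [0.003,-0.002,0]
    - [0.003,-0.002,0]
    - [0.003,-0.002,0]
    - [0.003,-0.002,0]
    - [0.003,-0.002,0]
    - [0.003,-0.002,0]
    - [0.003,-0.002,0]
  angular:
    - [0,0,0.691]
    - [0,0,0.691]
    - [0,0,0.691]
    - [0,0,0.691]
    - [0,0,0.691]
    - [0,0,0.691]
    - [0,0,0.691]
    - [0,0,0.691]
  hand: [0.06,0.06,0.06,0.06,0.06,0.06,0.06,0.06]

```text
time_s: 11.72
eef_pos: [0.5075, 0.1323, 0.1178]
eef_rot: [-1.465, 0.697, -0.692]
ft_force: [-0.7, 0.4, -0.2]
finger_gap: 0.65
```

```bash
python3 - <<'E'
from h import *
c=wcap("w9");s=manip.state();print(s["eef_pos"],jaw()[0],s["time_s"])
E
```

```text
[0.50773131 0.13231485 0.11814638] 39.105220610057536 11.7667
```

View pics/w9.png

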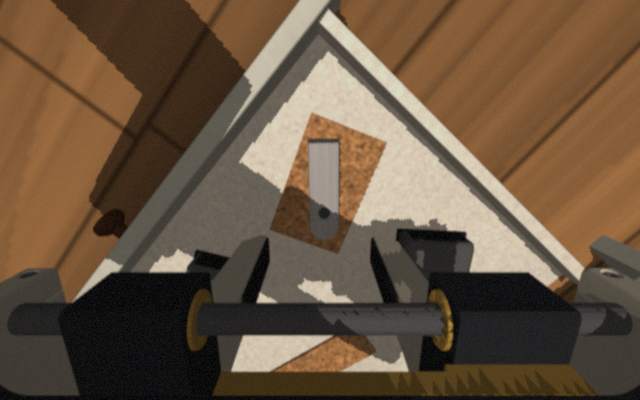

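```bash
python3 - <<'E'
from h import *
c=wcap();im=c["color"];hsv=cv2.cvtColor(im,cv2.COLOR_BGR2HSV)
cork=((hsv[...,1]>95)&(hsv[...,0]<22)).astype(np.uint8)*255;cork=cv2.morphologyEx(cork,cv2.MORPH_OPEN,np.ones((3,3)))
print("broad",rect_of(c,hull(comp(cork,box=(262,105,395,262))),.013))
inv=comp(((hsv[...,1]<80)).astype(np.uint8)*255,box=(304,134,345,244));inv=cv2.morphologyEx(inv,cv2.MORPH_OPEN,np.ones((3,3)))
cs,_=cv2.findContours(inv,cv2.RETR_EXTERNAL,cv2.CHAIN_APPROX_NONE);k=max(cs,key=cv2.contourArea).reshape(-1,2)
print(k.min(0),k.max(0));print("horn",rect_of(c,k,.026),cv2.minAreaRect(k))
print("jaw centre proj",w2px(c,(*manip.state()["eef_pos"][:2],.027)))
cv2.imwrite("pics/hm.png",np.hstack([cv2.resize(im[100:260,260:400],None,fx=3,fy=3),cv2.resize(cv2.cvtColor(inv,cv2.COLOR_GRAY2BGR)[100:260,300:350],None,fx=3,fy=3)]))
E
```

```text
broad [510.9 137.  129.6  79.6 108.2]
[308 139] [338 238]
horn [509.5 135.6 101.6  29.5 130.1] ((323.0, 188.5), (99.0, 30.0), 90.0)
jaw centre proj [319.85746965 192.57131537]
```

View pics/hm.png

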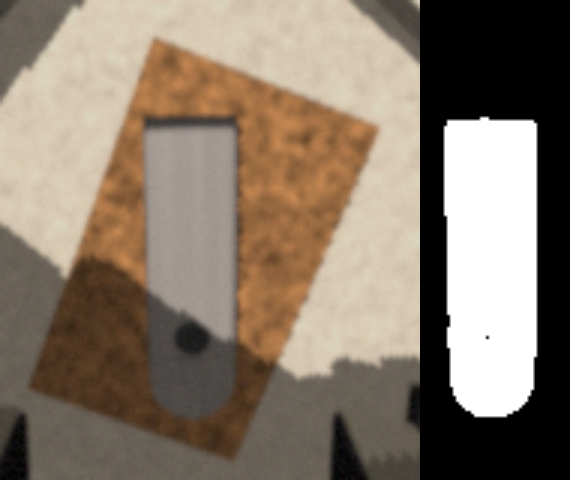

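drive_tool:
  slide:
    - [0.001,0.002,-0.04]
    - [0.001,0.002,-0.08]
    - [0.001,0.002,-0.11]
    - [0.001,0.002,-0.13]
    - [0.001,0.002,-0.138]
    - [0.001,0.002,-0.138]
    - [0.001,0.002,-0.138]
    - [0.001,0.002,-0.138]
    - [0.001,0.002,-0.138]
  angular:
    - [0,0,0.014]
    - [0,0,0.014]
    - [0,0,0.014]
    - [0,0,0.014]
    - [0,0,0.014]
    - [0,0,0.014]
    - [0,0,0.014]
    - [0,0,0.014]
    - [0,0,0.014]
  hand: [0.06,0.06,0.06,0.06,0.06,0.06,0.06,0.02,0.02]

```text
time_s: 12.57
eef_pos: [0.5096, 0.1344, -0.019]
eef_rot: [-1.468, 0.684, -0.683]
ft_force: [0.4, 0.3, 0.0]
finger_gap: 0.55
```

drive_tool:
  slide:
    - [0,0,0]
    - [0,0,0]
    - [0,0,0]
    - [0,0,0]
    - [0,0,0]
    - [0,0,0]
  angular:
    - [0,0,0]
    - [0,0,0]
    - [0,0,0]
    - [0,0,0]
    - [0,0,0]
    - [0,0,0]
  hand: [0.02,0.02,0.02,0.02,0.02,0.02]

```text
time_s: 13.07
eef_pos: [0.5098, 0.1344, -0.0187]
eef_rot: [-1.468, 0.684, -0.683]
ft_force: [-0.7, 0.2, 3.2]
finger_gap: 0.319
```

Horn gripped at 29.7 mm. Lifting, then carrying it to the narrow pad.

drive_tool:
  slide:
    - [0,0,0.03]
    - [0,0,0.07]
    - [0.138,-0.176,0.1]
    - [0.138,-0.176,0.1]
    - [0.138,-0.176,0.1]
    - [0.138,-0.176,0.1]
    - [0.138,-0.176,0.1]
    - [0.138,-0.176,0.1]
    - [0.138,-0.176,0.1]
    - [0.138,-0.176,0.1]
  angular:
    - [0,0,0]
    - [0,0,0]
    - [0,0,-0.99]
    - [0,0,-0.99]
    - [0,0,-0.99]
    - [0,0,-0.99]
    - [0,0,-0.99]
    - [0,0,-0.99]
    - [0,0,-0.99]
    - [0,0,-0.99]
  hand: [0.02,0.02,0.02,0.02,0.02,0.02,0.02,0.02,0.02,0.02]

```text
time_s: 13.9
eef_pos: [0.6483, -0.0435, 0.0805]
eef_rot: [-1.057, 1.433, -1.426]
ft_force: [0.5, -0.3, -0.5]
finger_gap: 0.324
```

drive_tool:
  slide:
    - [0,0,0]
    - [0,0,0]
    - [0,0,0]
  angular:
    - [0,0,0]
    - [0,0,0]
    - [0,0,0]
  hand: [0.02,0.02,0.02]

```text
time_s: 14.15
eef_pos: [0.6479, -0.0433, 0.08]
eef_rot: [-1.06, 1.432, -1.423]
ft_force: [0.1, 0.5, -0.0]
finger_gap: 0.319
```

```bash
python3 - <<'E'
from h import *
c=wcap("w10");s=manip.state();print(s["eef_pos"],jaw()[0],s["time_s"],s["finger_gap"])
E
```

```text
[ 0.64789774 -0.04314798  0.08017816] -17.14925486003009 14.2 0.3163007524144035
```

View pics/w10.png

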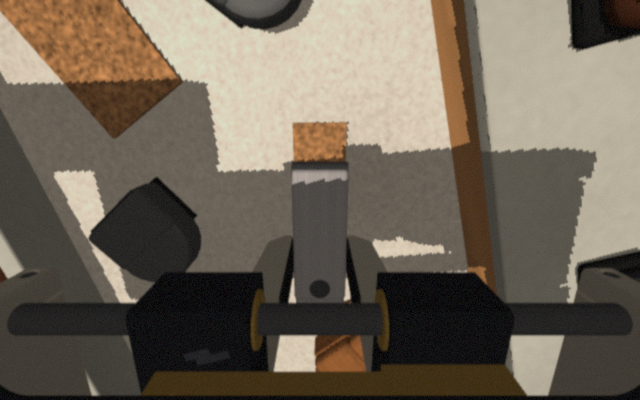

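```bash
python3 - <<'E'
from h import *
c=wcap("w10b");im=c["color"]
cv2.imwrite("pics/w10z.png",cv2.resize(im[110:250,270:370],None,fx=5,fy=4.2,interpolation=cv2.INTER_CUBIC))
E
```

```text
(no output)
```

View pics/w10z.png

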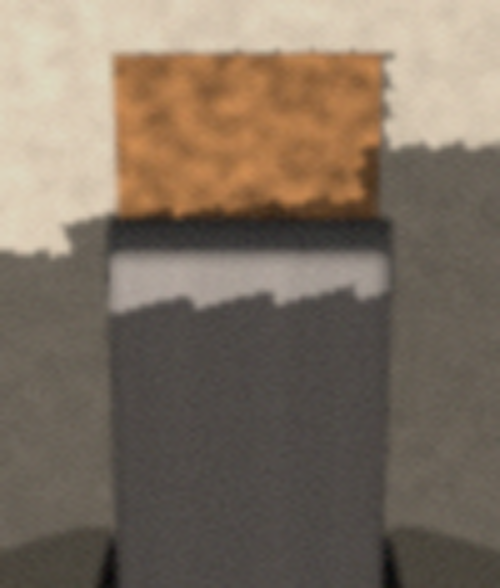

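```bash
python3 - <<'E'
from h import *
c=wcap();a=px2w(c,293,122.6,.013)*1000;b=px2w(c,346.2,122.6,.013)*1000;print("pad edge",a,b,np.linalg.norm(a-b))
_,M,s=jaw();n=np.array([np.cos(np.radians(73.3)),np.sin(np.radians(73.3))]);mid=(a+b)/2
print("pad centre",mid[:2]-67.5*n, "angle",np.degrees(np.arctan2(*(b-a)[[1,0]])))
dz=s["eef_pos"][2]+.0187
l=px2w(c,292,170,.027+dz)*1000;r=px2w(c,348,170,.027+dz)*1000;m=(l+r)/2
print("horn end",l,r,np.linalg.norm(l-r)); j=np.radians(jaw()[0]+90);nh=np.array([np.cos(j),np.sin(j)])
print("horn centre",m[:2]-53*nh, s["eef_pos"],"angle",np.degrees(np.arctan2(*(r-l)[[1,0]])))
l=px2w(c,293,162,.013+dz)*1000;r=px2w(c,348,162,.013+dz)*1000;print("via lower edge",((l+r)/2)[:2]-53*nh)
E
```

```text
pad edge [647.37950434  29.28738907  13.        ] [690.76605874  15.90643768  13.        ] 45.403116223868636
pad centre [649.67594645 -42.05610503] angle -17.14041133189428
horn end [650.47377272   8.34068543 126.17491991] [ 6.78118507e+02 -1.55324649e-01  1.26174920e+02] 28.920814767057504
horn centre [648.62175087 -46.53649626] [ 0.64812356 -0.04309202  0.08047492] angle -17.083676309991564
via lower edge [649.36047419 -44.8601366 ]
```

drive_tool:
  slide:
    - [0.001,0.003,-0.03]
    - [0.001,0.003,-0.06]
    - [0.001,0.003,-0.085]
    - [0.001,0.003,-0.095]
    - [0.001,0.003,-0.0985]
    - [0.001,0.003,-0.0985]
    - [0.001,0.003,-0.0985]
    - [0.001,0.003,-0.0985]
    - [0.001,0.003,-0.0985]
    - [0.001,0.003,-0.0985]
  angular:
    - [0,0,0]
    - [0,0,0]
    - [0,0,0]
    - [0,0,0]
    - [0,0,0]
    - [0,0,0]
    - [0,0,0]
    - [0,0,0]
    - [0,0,0]
    - [0,0,0]
  hand: [0.02,0.02,0.02,0.02,0.02,0.02,0.02,0.06,0.06,0.06]

```text
time_s: 15.13
eef_pos: [0.6499, -0.0402, -0.0172]
eef_rot: [-1.057, 1.43, -1.425]
ft_force: [-0.2, -0.1, 0.0]
finger_gap: 0.486
```

drive_tool:
  slide:
    - [0,0,0]
    - [0,0,0]
    - [0,0,0.03]
    - [0,0,0.07]
    - [0,0,0.11]
    - [0,0,0.15]
    - [0,0,0.15]
    - [0,0,0.15]
  angular:
    - [0,0,0]
    - [0,0,0]
    - [0,0,0]
    - [0,0,0]
    - [0,0,0]
    - [0,0,0]
    - [0,0,0]
    - [0,0,0]
  hand: [0.06,0.06,0.06,0.08,0.08,0.08,0.08,0.08]

```text
time_s: 15.8
eef_pos: [0.6522, -0.0407, 0.1367]
eef_rot: [-1.052, 1.424, -1.429]
ft_force: [1.1, 0.1, -0.4]
finger_gap: 0.859
```

```bash
cat > meas_horn.py <<'E'
from h import *
import sys
c=wcap(sys.argv[1]);s=manip.state();print(s["eef_pos"],jaw()[0],s["time_s"],s["finger_gap"])
E
python3 meas_horn.py w11
```

```text
[ 0.65039697 -0.04036971  0.13400583] -17.187365397366637 15.85 0.8646850233822337
```

View pics/w11.png

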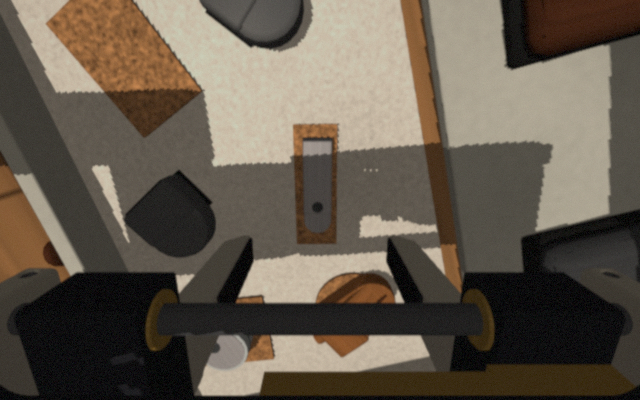

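```bash
python3 - <<'E'
from h import *
c=wcap();im=c["color"]
cv2.imwrite("pics/w11z.png",cv2.resize(im[115:250,280:355],None,fx=6,fy=4.4,interpolation=cv2.INTER_CUBIC))
hsv=cv2.cvtColor(im,cv2.COLOR_BGR2HSV)
cork=((hsv[...,1]>95)&(hsv[...,0]<22)).astype(np.uint8)*255;cork=cv2.morphologyEx(cork,cv2.MORPH_OPEN,np.ones((3,3)))
pr=rect_of(c,hull(comp(cork,box=(285,115,345,250))),.013);print("pad",pr)
m=comp((hsv[...,1]<75).astype(np.uint8)*255,box=(297,130,337,241));m=cv2.morphologyEx(m,cv2.MORPH_OPEN,np.ones((5,5)))
cs,_=cv2.findContours(m,cv2.RETR_EXTERNAL,cv2.CHAIN_APPROX_NONE);k=max(cs,key=cv2.contourArea).reshape(-1,2)
print(k.min(0),k.max(0),rect_of(c,k,.023))
E
```

```text
pad [648.8 -41.7 134.4  45.5  73.3]
[305 138] [334 232] [651.4 -39.4 101.9  29.7  72.6]
```

View pics/w11z.png

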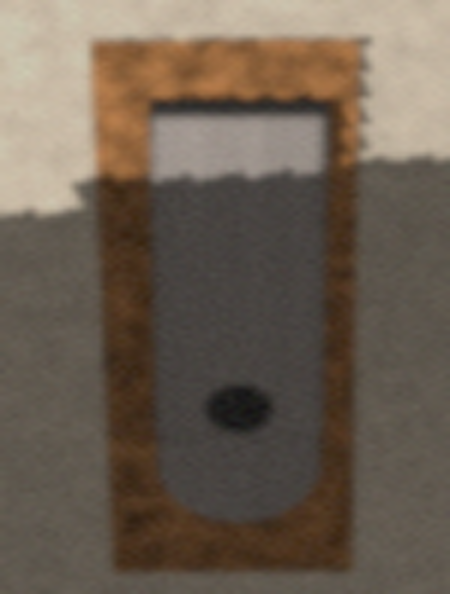

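The horn lies on the narrow pad, well centred lengthwise (gaps ≈15.3 and 14.3 mm) and within 0.5° of its axis, but about 2 mm off to the +x side. I'll mend that with a short regrip.

drive_tool:
  slide:
    - [-0.001,0,-0.04]
    - [-0.001,0,-0.08]
    - [-0.001,0,-0.12]
    - [-0.001,0,-0.145]
    - [-0.001,0,-0.152]
    - [-0.001,0,-0.152]
    - [-0.001,0,-0.152]
    - [-0.001,0,-0.152]
    - [-0.001,0,-0.152]
    - [-0.001,0,-0.152]
  angular:
    - [0,0,0.003]
    - [0,0,0.003]
    - [0,0,0.003]
    - [0,0,0.003]
    - [0,0,0.003]
    - [0,0,0.003]
    - [0,0,0.003]
    - [0,0,0.003]
    - [0,0,0.003]
    - [0,0,0.003]
  hand: [0.06,0.06,0.06,0.06,0.06,0.06,0.06,0.02,0.02,0.02]
  grip_force: 12

```text
time_s: 16.73
eef_pos: [0.6489, -0.0403, -0.0189]
eef_rot: [-1.059, 1.428, -1.424]
ft_force: [0.3, 0.5, -0.6]
finger_gap: 0.478
```

drive_tool:
  slide:
    - [0,0,0]
    - [0,0,0]
    - [0,0,0]
    - [0,0,0]
    - [0,0,0]
    - [0,0,0]
  angular:
    - [0,0,0]
    - [0,0,0]
    - [0,0,0]
    - [0,0,0]
    - [0,0,0]
    - [0,0,0]
  hand: [0.02,0.02,0.02,0.02,0.02,0.02]

```text
time_s: 17.23
eef_pos: [0.6495, -0.0404, -0.0182]
eef_rot: [-1.058, 1.427, -1.424]
ft_force: [-1.2, -0.2, 5.5]
finger_gap: 0.325
```

drive_tool:
  slide:
    - [0,0,0.005]
    - [-0.0015,0.0005,0.005]
    - [-0.0015,0.0005,0.005]
    - [-0.0015,0.0005,0.003]
    - [-0.0015,0.0005,0.001]
    - [-0.0015,0.0005,0.001]
    - [-0.0015,0.0005,0.001]
    - [-0.0015,0.0005,0.001]
    - [-0.0015,0.0005,0.001]
    - [-0.0015,0.0005,0.001]
  angular:
    - [0,0,0]
    - [0,0,0.008]
    - [0,0,0.008]
    - [0,0,0.008]
    - [0,0,0.008]
    - [0,0,0.008]
    - [0,0,0.008]
    - [0,0,0.008]
    - [0,0,0.008]
    - [0,0,0.008]
  hand: [0.02,0.02,0.02,0.02,0.02,0.02,0.06,0.06,0.06,0.06]
  grip_force: 20

```text
time_s: 18.07
eef_pos: [0.6482, -0.0399, -0.0171]
eef_rot: [-1.062, 1.421, -1.419]
ft_force: [-0.5, 0.0, -0.3]
finger_gap: 0.554
```

drive_tool:
  slide:
    - [0,0,0]
    - [0,0,0]
    - [0,0,0.03]
    - [0,0,0.07]
    - [0,0,0.11]
    - [0,0,0.15]
    - [0,0,0.15]
    - [0,0,0.15]
  angular:
    - [0,0,0]
    - [0,0,0]
    - [0,0,0]
    - [0,0,0]
    - [0,0,0]
    - [0,0,0]
    - [0,0,0]
    - [0,0,0]
  hand: [0.06,0.06,0.06,0.08,0.085,0.085,0.085,0.085]

```text
time_s: 18.73
eef_pos: [0.6504, -0.0404, 0.1367]
eef_rot: [-1.057, 1.415, -1.422]
ft_force: [0.1, -0.4, -0.4]
finger_gap: 0.905
```

```bash
python3 - <<'E'
from h import *
s=manip.state();c=wcap();im=c["color"];print(s["eef_pos"],s["time_s"])
cv2.imwrite("pics/w12z.png",cv2.resize(im[115:250,280:355],None,fx=6,fy=4.4,interpolation=cv2.INTER_CUBIC))
E
```

```text
[ 0.65037525 -0.04036934  0.13668273] 18.7333
```

View pics/w12z.png

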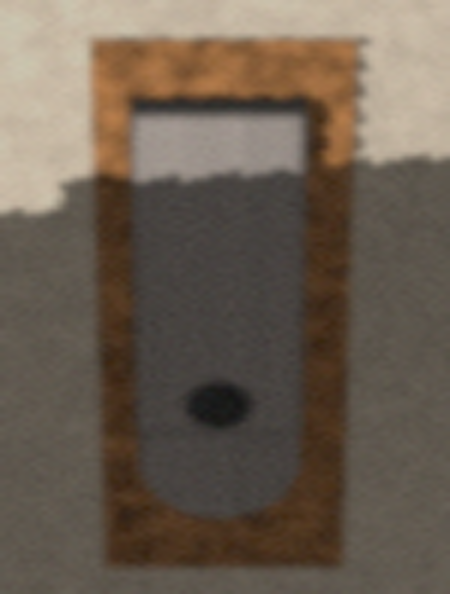

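Now the horn is within about 1 mm laterally and straight. On to the tree.

```bash
python3 - <<'E'
from h import *
c=manip.capture("top")
# zoom.png: tree crop origin (379,115), scale 3.33 ; offset x 333
f=lambda x,y:(379+(x-333)/3.33,115+y/3.33)
knob=f(535,235);toe=f(468,62)
a=px2w(c,*knob,.03)*1000;b=px2w(c,*toe,.035)*1000;print(a,b,(a+b)/2,np.linalg.norm(a-b),np.degrees(np.arctan2(*(b-a)[[1,0]])))
E
```

```text
[ 596.36482683 -215.39611034   30.        ] [ 692.71041657 -181.62941167   35.        ] [ 644.5376217  -198.51276101   32.5       ] 102.21380827650037 19.31427645921477
```

drive_tool:
  slide:
    - [0,-0.158,0.015]
    - [0,-0.158,0.015]
    - [0,-0.158,0.015]
    - [0,-0.158,0.015]
    - [0,-0.158,0.015]
    - [0,-0.158,0.015]
    - [0,-0.158,0.015]
    - [0,-0.158,0.015]
    - [0,-0.158,0.015]
    - [0,-0.158,0.015]
  angular:
    - [0,0,-0.92]
    - [0,0,-0.92]
    - [0,0,-0.92]
    - [0,0,-0.92]
    - [0,0,-0.92]
    - [0,0,-0.92]
    - [0,0,-0.92]
    - [0,0,-0.92]
    - [0,0,-0.92]
    - [0,0,-0.92]
  hand: [0.085,0.085,0.085,0.085,0.085,0.085,0.085,0.085,0.085,0.085]

```text
time_s: 19.67
eef_pos: [0.6465, -0.1974, 0.1451]
eef_rot: [-0.378, 2.032, -2.02]
ft_force: [0.2, -0.8, 0.5]
finger_gap: 0.917
```

```bash
python3 meas_horn.py w13
```

```text
[ 0.64678122 -0.19740823  0.14556648] -69.1655008644312 19.7167 0.9134698100971308
```

View pics/w13.png

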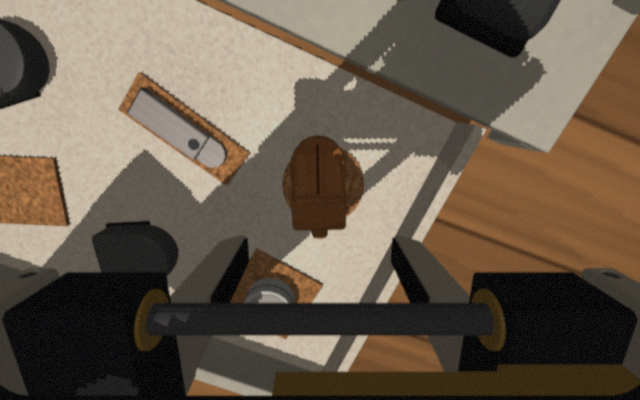

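```bash
python3 - <<'E'
from h import *
c=wcap();im=c["color"]
z=cv2.resize(im[125:245,270:375],None,fx=5.5,fy=4.9,interpolation=cv2.INTER_CUBIC)
cv2.imwrite("pics/w13z.png",cv2.convertScaleAbs(z,alpha=2))
E
```

```text
(no output)
```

View pics/w13z.png

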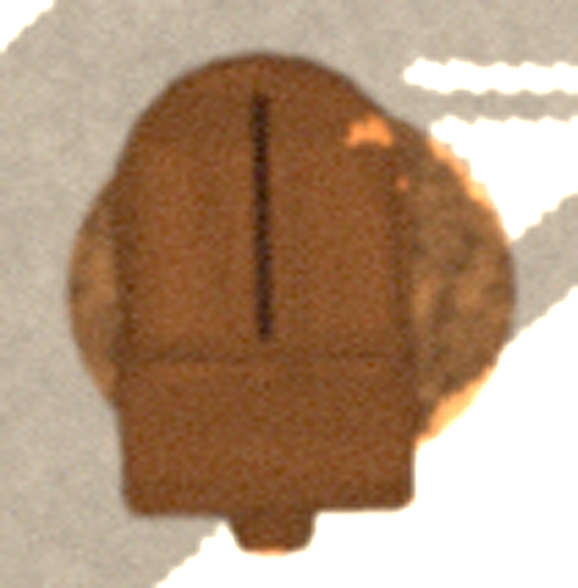

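```bash
python3 - <<'E'
from h import *
c=wcap();s=manip.state();P=np.array(s["eef_pos"])*1000
ax=np.radians(22.1);n=np.array([np.cos(ax),np.sin(ax)]);l=np.array([-n[1],n[0]])
f=lambda x,y:(270+x/5.5,125+y/4.9)
for nm,x,y,z in [("toe",262,52,.036),("rear L",126,512,.053),("rear R",412,508,.053),("knob",272,550,.035),("groove top",259,95,.040),("groove bot",264,335,.047),("padL",70,285,.013),("padR",514,290,.013)]:
    w=px2w(c,*f(x,y),z)[:2]*1000;print(nm,w.round(1),"ax",((w-P[:2])@n).round(1),"lat",((w-P[:2])@l).round(1))
print(P,jaw()[0])
E
```

```text
toe [ 698.2 -176.2] ax 55.3 lat 0.5
rear L [ 601.2 -185.8] ax -38.2 lat 28.2
rear R [ 621.3 -235.7] ax -38.4 lat -25.7
knob [ 595.5 -217.3] ax -55.3 lat 1.1
groove top [ 690.3 -178.7] ax 47.0 lat 1.2
groove bot [ 645.2 -196.8] ax -1.6 lat 1.4
padL [ 633.3 -158.6] ax 1.8 lat 41.3
padR [ 664.6 -243.8] ax -1.3 lat -49.4
[ 647.18254805 -197.48643918  146.36863377] -69.18754812557158
```

Tree: toe at ax +55.3, knob at −55.3 mm, width about 54–56 mm, so it is centred under the gripper with its axis at about 22°. Descending and gripping.

drive_tool:
  slide:
    - [0,0.001,-0.04]
    - [0,0.001,-0.08]
    - [0,0.001,-0.12]
    - [0,0.001,-0.15]
    - [0,0.001,-0.164]
    - [0,0.001,-0.164]
    - [0,0.001,-0.164]
    - [0,0.001,-0.164]
    - [0,0.001,-0.164]
    - [0,0.001,-0.164]
  angular:
    - [0,0,0.022]
    - [0,0,0.022]
    - [0,0,0.022]
    - [0,0,0.022]
    - [0,0,0.022]
    - [0,0,0.022]
    - [0,0,0.022]
    - [0,0,0.022]
    - [0,0,0.022]
    - [0,0,0.022]
  hand: [0.085,0.085,0.085,0.085,0.085,0.085,0.085,0.045,0.045,0.045]
  grip_force: 25

```text
time_s: 20.65
eef_pos: [0.6475, -0.1965, -0.0173]
eef_rot: [-0.397, 2.016, -2.007]
ft_force: [0.1, -0.5, 0.7]
finger_gap: 0.749
```

drive_tool:
  slide:
    - [0,0,0]
    - [0,0,0]
    - [0,0,0]
    - [0,0,0]
    - [0,0,0]
    - [0,0,0]
  angular:
    - [0,0,0]
    - [0,0,0]
    - [0,0,0]
    - [0,0,0]
    - [0,0,0]
    - [0,0,0]
  hand: [0.045,0.045,0.045,0.045,0.045,0.045]

```text
time_s: 21.15
eef_pos: [0.6474, -0.1963, -0.0171]
eef_rot: [-0.397, 2.016, -2.007]
ft_force: [-1.0, 1.6, 2.9]
finger_gap: 0.596
```

drive_tool:
  slide:
    - [0,0,0.03]
    - [0,0,0.065]
    - [-0.137,0.333,0.1]
    - [-0.137,0.333,0.1]
    - [-0.137,0.333,0.1]
    - [-0.137,0.333,0.1]
    - [-0.137,0.333,0.1]
    - [-0.137,0.333,0.1]
    - [-0.137,0.333,0.1]
    - [-0.137,0.333,0.1]
  angular:
    - [0,0,0]
    - [0,0,0]
    - [0,0,1.503]
    - [0,0,1.503]
    - [0,0,1.503]
    - [0,0,1.503]
    - [0,0,1.503]
    - [0,0,1.503]
    - [0,0,1.503]
    - [0,0,1.503]
  hand: [0.045,0.045,0.045,0.045,0.045,0.045,0.045,0.045,0.045,0.045]

```text
time_s: 21.98
eef_pos: [0.5201, 0.1118, 0.08]
eef_rot: [-1.125, 1.343, -1.34]
ft_force: [1.1, 0.5, -1.9]
finger_gap: 0.604
```

```bash
python3 - <<'E'
from h import *
s=manip.state();print(s["eef_pos"],jaw()[0],s["finger_gap"])
E
```

```text
[0.52006117 0.11180826 0.08001699] -10.281116189802503 0.6036202049008443
```

Remaining: shift (−0.010, 0.025), turn 28.5° = 0.497.

drive_tool:
  slide:
    - [-0.01,0.025,0.003]
    - [-0.01,0.025,0.003]
    - [-0.01,0.025,0.003]
    - [-0.01,0.025,0.003]
    - [-0.01,0.025,0.003]
    - [-0.01,0.025,0.003]
    - [-0.01,0.025,0.003]
  angular:
    - [0,0,0.497]
    - [0,0,0.497]
    - [0,0,0.497]
    - [0,0,0.497]
    - [0,0,0.497]
    - [0,0,0.497]
    - [0,0,0.497]
  hand: [0.045,0.045,0.045,0.045,0.045,0.045,0.045]

```text
time_s: 22.57
eef_pos: [0.5101, 0.1366, 0.0828]
eef_rot: [-1.348, 0.976, -0.976]
ft_force: [-0.4, 0.7, -2.5]
finger_gap: 0.601
```

```bash
python3 meas_horn.py w14
```

```text
[0.5100921  0.13654229 0.08284465] 18.00080251624957 22.6167 0.6034635779968022
```

View pics/w14.png

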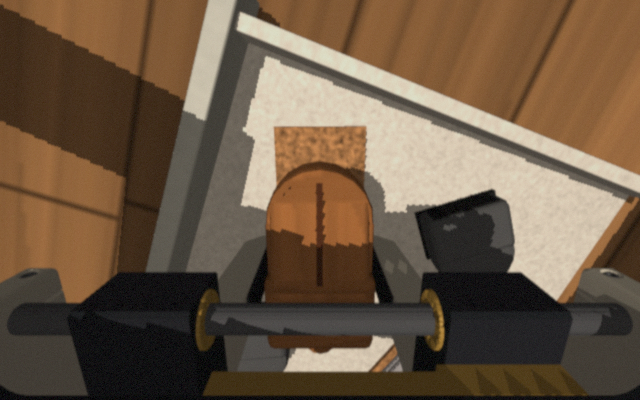

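```bash
python3 - <<'E'
from h import *
c=wcap();im=c["color"];hsv=cv2.cvtColor(im,cv2.COLOR_BGR2HSV)
cork=comp(((hsv[...,1]>95)&(hsv[...,0]<22)).astype(np.uint8)*255,box=(262,115,378,165))
for v in (128,135,145,155):
    u=np.where(cork[v])[0];print(v,u.min(),u.max())
col=[np.where(cork[:,u])[0].min() for u in (280,300,320,340,360)];print(col)
a=px2w(c,275,col[0]-.5,.013)*1000;b=px2w(c,366.5,col[4]-.5,.013)*1000
n=np.array([np.cos(np.radians(108.2)),np.sin(np.radians(108.2))])
print(a,b,np.linalg.norm(a-b),"ctr",((a+b)/2)[:2]-65*n,np.degrees(np.arctan2(*(b-a)[[1,0]])))
dz=manip.state()["eef_pos"][2]+.0171
t=px2w(c,319.5,162,.036+dz)*1000;print("toe->ctr",t[:2]-55*n, "groove",px2w(c,319.5,183,.04+dz)*1000)
E
```

```text
128 274 365
135 275 365
145 275 364
155 275 364
[np.int64(127), np.int64(127), np.int64(127), np.int64(127), np.int64(127)]
[453.92345904 186.51266289  13.        ] [529.1223999  210.99388096  13.        ] 79.08356811233503 ctr [511.82469917 137.00508857] 18.03279890241655
toe->ctr [511.43958119 136.63866314] groove [497.24049879 179.79190619 139.98346269]
```

Tree centre and pad centre agree within 1 mm, and the angle within 0.1°. Placing it.

drive_tool:
  slide:
    - [0.0005,0,-0.03]
    - [0.0005,0,-0.06]
    - [0.0005,0,-0.085]
    - [0.0005,0,-0.095]
    - [0.0005,0,-0.099]
    - [0.0005,0,-0.099]
    - [0.0005,0,-0.099]
    - [0.0005,0,-0.099]
    - [0.0005,0,-0.099]
    - [0.0005,0,-0.099]
  angular:
    - [0,0,0]
    - [0,0,0]
    - [0,0,0]
    - [0,0,0]
    - [0,0,0]
    - [0,0,0]
    - [0,0,0]
    - [0,0,0]
    - [0,0,0]
    - [0,0,0]
  hand: [0.045,0.045,0.045,0.045,0.045,0.045,0.045,0.085,0.085,0.085]

```text
time_s: 23.5
eef_pos: [0.5116, 0.1366, -0.0153]
eef_rot: [-1.347, 0.974, -0.976]
ft_force: [0.0, 0.9, -0.1]
finger_gap: 0.773
```

drive_tool:
  slide:
    - [0,0,0]
    - [0,0,0]
    - [0,0,0.03]
    - [0,0,0.07]
    - [0,0,0.11]
    - [0,0,0.15]
    - [0,0,0.16]
    - [0,0,0.16]
  angular:
    - [0,0,0]
    - [0,0,0]
    - [0,0,0]
    - [0,0,0]
    - [0,0,0]
    - [0,0,0]
    - [0,0,0]
    - [0,0,0]
  hand: [0.085,0.085,0.085,0.085,0.085,0.085,0.085,0.085]

```text
time_s: 24.17
eef_pos: [0.5145, 0.1368, 0.1489]
eef_rot: [-1.341, 0.968, -0.981]
ft_force: [0.5, -0.4, -0.2]
finger_gap: 0.914
```

```bash
python3 meas_horn.py w15; python3 - <<'E'
from h import *
im=cv2.imread("pics/w15.png");cv2.imwrite("pics/w15z.png",cv2.resize(im[95:265,250:390],None,fx=4.5,fy=3.5,interpolation=cv2.INTER_CUBIC))
E
```

```text
[0.51258282 0.13664248 0.14607198] 18.021293916190583 24.2167 0.9157463412118496
```

View pics/w15z.png

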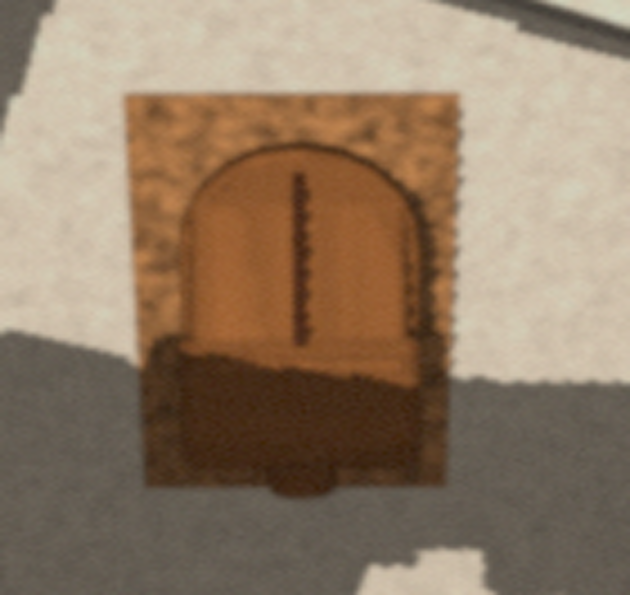

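```bash
python3 - <<'E'
from h import *
c=wcap();f=lambda x,y:(250+x/4.5-.5*0,95+y/3.5)
n=np.array([np.cos(np.radians(108.2)),np.sin(np.radians(108.2))]);l=np.array([-n[1],n[0]]);o=np.array([511,137.])
for nm,x,y,z in [("pad far",295,94,.013),("pad near",295,487,.013),("padL",134,260,.013),("padR",457,260,.013),("toe base",300,142,.013),("toe top edge",300,150,.036),("rear top",300,470,.053),("knob",300,497,.035),("groove t",300,172,.04),("groove b",302,345,.047),("bodyL",185,340,.05),("bodyR",418,340,.05)]:
    w=px2w(c,*f(x,y),z)[:2]*1000-o;print(nm,"ax",(w@n).round(1),"lat",(w@l).round(1))
s=manip.capture("side");cv2.imwrite("pics/s15.png",cv2.resize(s["color"][160:260,170:310],None,fx=5,fy=5,interpolation=cv2.INTER_CUBIC))
E
```

```text
pad far ax 65.3 lat 1.6
pad near ax -63.5 lat 2.5
padL ax 14.4 lat 41.7
padR ax 14.2 lat -38.0
toe base ax 51.0 lat 0.5
toe top edge ax 50.7 lat 0.4
rear top ax -41.0 lat 0.7
knob ax -57.5 lat 1.0
groove t ax 44.9 lat 0.4
groove b ax -4.2 lat 0.1
bodyL ax -1.8 lat 26.3
bodyR ax -2.0 lat -25.9
```

View pics/s15.png

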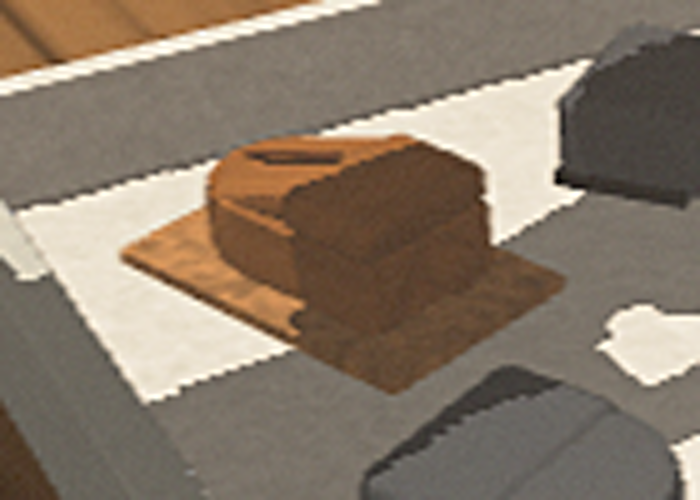

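The tree is flat on its pad, but the rays put it about 3.5 mm short along the axis and 1.4 mm off laterally. There is plenty of time, so I'll regrip and correct.

drive_tool:
  slide:
    - [-0.001,0,-0.04]
    - [-0.001,0,-0.08]
    - [-0.001,0,-0.12]
    - [-0.001,0,-0.15]
    - [-0.001,0,-0.163]
    - [-0.001,0,-0.163]
    - [-0.001,0,-0.163]
    - [-0.001,0,-0.163]
    - [-0.001,0,-0.163]
    - [-0.001,0,-0.163]
  angular:
    - [0,0,0.003]
    - [0,0,0.003]
    - [0,0,0.003]
    - [0,0,0.003]
    - [0,0,0.003]
    - [0,0,0.003]
    - [0,0,0.003]
    - [0,0,0.003]
    - [0,0,0.003]
    - [0,0,0.003]
  hand: [0.085,0.085,0.085,0.085,0.085,0.085,0.085,0.045,0.045,0.045]

```text
time_s: 25.15
eef_pos: [0.508, 0.1365, -0.0215]
eef_rot: [-1.351, 0.976, -0.971]
ft_force: [0.7, -0.7, 0.7]
finger_gap: 0.744
```

drive_tool:
  slide:
    - [0,0,0]
    - [0,0,0]
    - [0,0,0]
    - [0,0,0]
    - [0,0,0]
    - [0,0,0]
  angular:
    - [0,0,0]
    - [0,0,0]
    - [0,0,0]
    - [0,0,0]
    - [0,0,0]
    - [0,0,0]
  hand: [0.045,0.045,0.045,0.045,0.045,0.045]

```text
time_s: 25.65
eef_pos: [0.5082, 0.1363, -0.0217]
eef_rot: [-1.351, 0.976, -0.971]
ft_force: [3.8, -0.0, 2.9]
finger_gap: 0.598
```

drive_tool:
  slide:
    - [0,0,0.006]
    - [-0.002,0.003,0.006]
    - [-0.002,0.003,0.006]
    - [-0.002,0.003,0.004]
    - [-0.002,0.003,0.001]
    - [-0.002,0.003,0.001]
    - [-0.002,0.003,0.001]
    - [-0.002,0.003,0.001]
    - [-0.002,0.003,0.001]
    - [-0.002,0.003,0.001]
  angular:
    - [0,0,0]
    - [0,0,0]
    - [0,0,0]
    - [0,0,0]
    - [0,0,0]
    - [0,0,0]
    - [0,0,0]
    - [0,0,0]
    - [0,0,0]
    - [0,0,0]
  hand: [0.045,0.045,0.045,0.045,0.045,0.045,0.045,0.085,0.085,0.085]

```text
time_s: 26.48
eef_pos: [0.5065, 0.1393, -0.0204]
eef_rot: [-1.351, 0.976, -0.971]
ft_force: [0.2, 0.4, -0.4]
finger_gap: 0.77
```

drive_tool:
  slide:
    - [0,0,0]
    - [0,0,0]
    - [0,0,0.03]
    - [0,0,0.07]
    - [0,0,0.11]
    - [0,0,0.15]
    - [0,0,0.16]
    - [0,0,0.16]
  angular:
    - [0,0,0]
    - [0,0,0]
    - [0,0,0]
    - [0,0,0]
    - [0,0,0]
    - [0,0,0]
    - [0,0,0]
    - [0,0,0]
  hand: [0.085,0.085,0.085,0.085,0.085,0.085,0.085,0.085]

```text
time_s: 27.15
eef_pos: [0.5093, 0.1395, 0.1437]
eef_rot: [-1.345, 0.969, -0.976]
ft_force: [0.4, -0.0, 0.0]
finger_gap: 0.91
```

```bash
python3 meas_horn.py w16; python3 - <<'E'
from h import *
im=cv2.imread("pics/w16.png");cv2.imwrite("pics/w16z.png",cv2.resize(im[95:265,250:390],None,fx=4.5,fy=3.5,interpolation=cv2.INTER_CUBIC))
E
```

```text
[0.50752315 0.13939226 0.1409261 ] 18.186512590955143 27.2 0.9153960547316277
```

View pics/w16z.png

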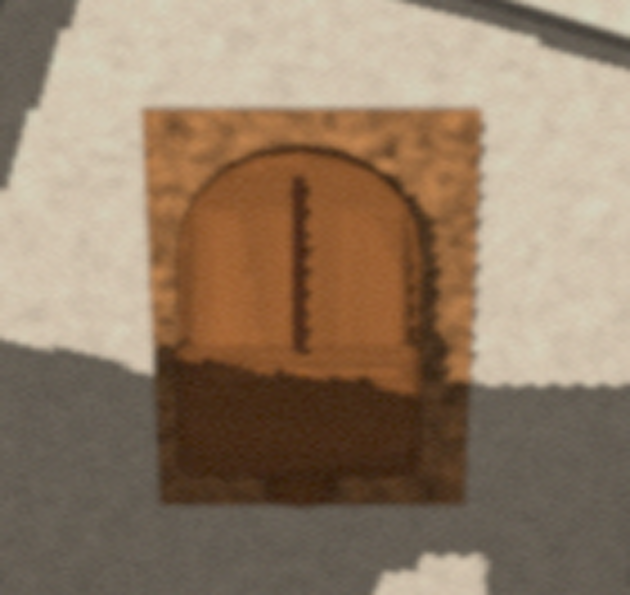

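```bash
python3 - <<'E'
from h import *
s=manip.state();print(s["eef_pos"],s["dq"].round(3))
c=wcap("w16b");s=manip.state();print(s["eef_pos"])
im=c["color"]
f=lambda x,y:(250+x/4.5,95+y/3.5)
n=np.array([np.cos(np.radians(108.2)),np.sin(np.radians(108.2))]);l=np.array([-n[1],n[0]]);o=np.array([511,137.])
for nm,x,y,z in [("pad far",295,108,.013),("pad near",295,504,.013),("padL",150,260,.013),("padR",478,260,.013),("toe base",300,145,.013),("toe top edge",300,151,.036),("rear top",300,475,.053),("knob",300,503,.035),("groove t",299,176,.04),("groove b",302,352,.047),("bodyL",184,345,.05),("bodyR",417,345,.05)]:
    w=px2w(c,*f(x,y),z)[:2]*1000-o;print(nm,"ax",(w@n).round(1),"lat",(w@l).round(1))
E
```

```text
[0.50752315 0.13939226 0.1409261 ] [-0.001  0.044  0.062  0.    -0.016 -0.002]
[0.50608912 0.13924575 0.13901938]
pad far ax 65.7 lat 6.3
pad near ax -63.1 lat 6.8
padL ax 19.6 lat 41.7
padR ax 19.6 lat -37.9
toe base ax 54.8 lat 5.2
toe top edge ax 55.1 lat 4.9
rear top ax -36.2 lat 4.9
knob ax -53.0 lat 5.2
groove t ax 48.6 lat 5.1
groove b ax -0.6 lat 4.4
bodyL ax 2.3 lat 30.4
bodyR ax 2.3 lat -21.0
```

Axially it is now within 0.5 mm, but laterally it's 2.9 mm over: the arm hadn't settled when I anchored the last move. One more correction, from a settled pose.

drive_tool:
  slide:
    - [0,0,-0.04]
    - [0,0,-0.08]
    - [0,0,-0.12]
    - [0,0,-0.15]
    - [0,0,-0.157]
    - [0,0,-0.157]
    - [0,0,-0.157]
    - [0,0,-0.157]
    - [0,0,-0.157]
    - [0,0,-0.157]
  angular:
    - [0,0,0]
    - [0,0,0]
    - [0,0,0]
    - [0,0,0]
    - [0,0,0]
    - [0,0,0]
    - [0,0,0]
    - [0,0,0]
    - [0,0,0]
    - [0,0,0]
  hand: [0.085,0.085,0.085,0.085,0.085,0.085,0.085,0.085,0.085,0.085]

```text
time_s: 28.08
eef_pos: [0.5055, 0.1392, -0.0186]
eef_rot: [-1.352, 0.977, -0.971]
ft_force: [0.4, -0.5, 0.1]
finger_gap: 0.914
```

drive_tool:
  slide:
    - [0,0,0]
    - [0,0,0]
    - [0,0,0]
    - [0,0,0]
    - [0,0,0]
    - [0,0,0]
    - [0,0,0]
    - [0,0,0]
    - [0,0,0]
  angular:
    - [0,0,0]
    - [0,0,0]
    - [0,0,0]
    - [0,0,0]
    - [0,0,0]
    - [0,0,0]
    - [0,0,0]
    - [0,0,0]
    - [0,0,0]
  hand: [0.045,0.045,0.045,0.045,0.045,0.045,0.045,0.045,0.045]

```text
time_s: 28.83
eef_pos: [0.5056, 0.1392, -0.0185]
eef_rot: [-1.352, 0.976, -0.971]
ft_force: [0.8, 0.7, 1.2]
finger_gap: 0.602
```

drive_tool:
  slide:
    - [0,0,0.006]
    - [0.0037,0.001,0.006]
    - [0.0037,0.001,0.006]
    - [0.0037,0.001,0.006]
    - [0.0037,0.001,0.003]
    - [0.0037,0.001,0.0005]
    - [0.0037,0.001,0.0005]
    - [0.0037,0.001,0.0005]
    - [0.0037,0.001,0.0005]
  angular:
    - [0,0,0]
    - [0,0,0]
    - [0,0,0]
    - [0,0,0]
    - [0,0,0]
    - [0,0,0]
    - [0,0,0]
    - [0,0,0]
    - [0,0,0]
  hand: [0.045,0.045,0.045,0.045,0.045,0.045,0.045,0.045,0.045]

```text
time_s: 29.58
eef_pos: [0.509, 0.1402, -0.0183]
eef_rot: [-1.352, 0.977, -0.97]
ft_force: [0.4, 0.3, -1.7]
finger_gap: 0.605
```

drive_tool:
  slide:
    - [0,0,0]
    - [0,0,0]
    - [0,0,0]
    - [0,0,0]
    - [0,0,0]
    - [0,0,0]
    - [0,0,0.04]
    - [0,0,0.08]
    - [0,0,0.12]
    - [0,0,0.16]
  angular:
    - [0,0,0]
    - [0,0,0]
    - [0,0,0]
    - [0,0,0]
    - [0,0,0]
    - [0,0,0]
    - [0,0,0]
    - [0,0,0]
    - [0,0,0]
    - [0,0,0]
  hand: [0.085,0.085,0.085,0.085,0.085,0.085,0.085,0.085,0.085,0.085]

```text
time_s: 30.42
eef_pos: [0.5085, 0.1401, 0.1434]
eef_rot: [-1.352, 0.977, -0.97]
ft_force: [1.2, 0.0, -0.7]
finger_gap: 0.911
```

drive_tool:
  slide:
    - [0,0,0]
    - [0,0,0]
    - [0,0,0]
  angular:
    - [0,0,0]
    - [0,0,0]
    - [0,0,0]
  hand: [0.085,0.085,0.085]

```text
time_s: 30.67
eef_pos: [0.5081, 0.1401, 0.1432]
eef_rot: [-1.352, 0.977, -0.97]
ft_force: [-0.8, -0.4, -1.0]
finger_gap: 0.912
```

```bash
python3 meas_horn.py w17; python3 - <<'E'
from h import *
im=cv2.imread("pics/w17.png");cv2.imwrite("pics/w17z.png",cv2.resize(im[95:265,250:390],None,fx=4.5,fy=3.5,interpolation=cv2.INTER_CUBIC))
E
```

```text
[0.50742132 0.14006989 0.14213722] 18.180408564265075 30.7167 0.9125454455437461
```

View pics/w17z.png

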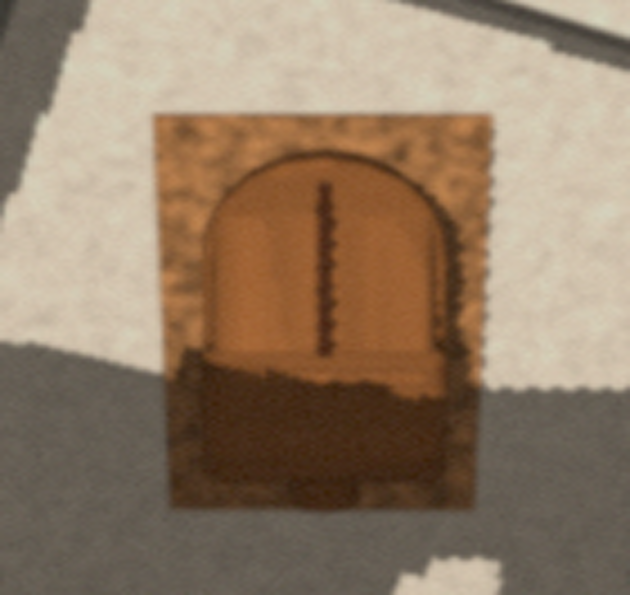

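Tree centred (groove and pad centre both at column 325 in the zoom). Now back to the parked tin.

drive_tool:
  slide:
    - [-0.02,-0.332,-0.01]
    - [-0.02,-0.332,-0.01]
    - [-0.02,-0.332,-0.01]
    - [-0.02,-0.332,-0.01]
    - [-0.02,-0.332,-0.01]
    - [-0.02,-0.332,-0.01]
    - [-0.02,-0.332,-0.01]
    - [-0.02,-0.332,-0.01]
    - [-0.02,-0.332,-0.01]
    - [-0.02,-0.332,-0.01]
  angular:
    - [0,0,-1.583]
    - [0,0,-1.583]
    - [0,0,-1.583]
    - [0,0,-1.583]
    - [0,0,-1.583]
    - [0,0,-1.583]
    - [0,0,-1.583]
    - [0,0,-1.583]
    - [0,0,-1.583]
    - [0,0,-1.583]
  hand: [0.085,0.085,0.085,0.085,0.085,0.085,0.085,0.085,0.085,0.085]
  grip_force: 20

```text
time_s: 31.55
eef_pos: [0.4857, -0.1941, 0.1294]
eef_rot: [-0.612, 1.879, -1.851]
ft_force: [-0.1, 0.4, 0.5]
finger_gap: 0.915
```

```bash
python3 - <<'E'
from h import *
s=manip.state();print(s["eef_pos"],jaw()[0],s["finger_gap"])
E
```

```text
[ 0.48565273 -0.19410299  0.12942505] -54.07355386156126 0.9154168409892842
```

drive_tool:
  slide:
    - [0.0015,0.002,-0.01]
    - [0.0015,0.002,-0.01]
    - [0.0015,0.002,-0.01]
    - [0.0015,0.002,-0.01]
    - [0.0015,0.002,-0.01]
    - [0.0015,0.002,-0.01]
    - [0.0015,0.002,-0.01]
  angular:
    - [0,0,-0.323]
    - [0,0,-0.323]
    - [0,0,-0.323]
    - [0,0,-0.323]
    - [0,0,-0.323]
    - [0,0,-0.323]
    - [0,0,-0.323]
  hand: [0.085,0.085,0.085,0.085,0.085,0.085,0.085]

```text
time_s: 32.13
eef_pos: [0.4868, -0.1918, 0.1189]
eef_rot: [-0.324, 2.076, -2.042]
ft_force: [0.6, 1.2, -1.1]
finger_gap: 0.913
```

```bash
python3 meas_horn.py w18; python3 - <<'E'
from h import *
c=wcap();_,M,s=jaw();print(s["eef_pos"],M[:,1].round(4))
g=cv2.cvtColor(cv2.GaussianBlur(c["color"],(3,3),0),cv2.COLOR_BGR2GRAY)
h=cv2.HoughCircles(g[150:255,270:375],cv2.HOUGH_GRADIENT,1,200,param1=60,param2=15,minRadius=25,maxRadius=38)
for u,v,r in h[0]: print(u+270,v+150,r,np.round(px2w(c,u+270,v+150,.043)*1000,1))
E
```

```text
[ 0.48697674 -0.19189368  0.11906601] -72.48580979797082 32.1833 0.9153545984795833
[ 0.48708476 -0.19195674  0.11926286] [-0.008   0.0147 -0.9999]
319.5 200.5 28.6 [ 484.8 -192.1   43. ]
```

View pics/w18.png

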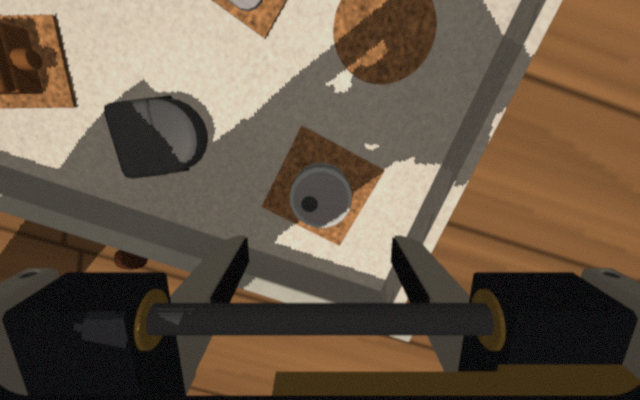

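The tin sits undisturbed at (320,197), and the round pad is free at (385,35). About 1° of tool tilt has crept in, so I'll take it out on the way down.

drive_tool:
  slide:
    - [0,0,-0.03]
    - [0,0,-0.07]
    - [0,0,-0.1]
    - [0,0,-0.125]
    - [0,0,-0.137]
    - [0,0,-0.137]
    - [0,0,-0.137]
    - [0,0,-0.137]
    - [0,0,-0.137]
  angular:
    - [-0.015,-0.008,0]
    - [-0.015,-0.008,0]
    - [-0.015,-0.008,0]
    - [-0.015,-0.008,0]
    - [-0.015,-0.008,0]
    - [-0.015,-0.008,0]
    - [-0.015,-0.008,0]
    - [-0.015,-0.008,0]
    - [-0.015,-0.008,0]
  hand: [0.085,0.085,0.085,0.085,0.085,0.085,0.085,0.085,0.085]

```text
time_s: 32.98
eef_pos: [0.4878, -0.1924, -0.0168]
eef_rot: [-0.315, 2.055, -2.058]
ft_force: [-0.6, 0.4, 0.5]
finger_gap: 0.912
```

drive_tool:
  slide:
    - [0,0,0]
    - [0,0,0]
    - [0,0,0]
    - [0,0,0]
    - [0,0,0]
    - [0,0,0]
    - [0,0,0]
    - [0,0,0]
    - [0,0,0]
  angular:
    - [0,0,0]
    - [0,0,0]
    - [0,0,0]
    - [0,0,0]
    - [0,0,0]
    - [0,0,0]
    - [0,0,0]
    - [0,0,0]
    - [0,0,0]
  hand: [0.05,0.05,0.05,0.05,0.05,0.05,0.05,0.05,0.05]

```text
time_s: 33.73
eef_pos: [0.4878, -0.1923, -0.0165]
eef_rot: [-0.315, 2.055, -2.058]
ft_force: [-1.1, 1.7, 4.9]
finger_gap: 0.643
```

```bash
python3 - <<'E'
from h import *
_,M,s=jaw();print(s["eef_pos"],M[:,1].round(4),s["finger_gap"]*93,s["ft_force"].round(1),_)
E
```

```text
[ 0.48779184 -0.19225922 -0.01651691] [ 0.0015 -0.0012 -1.    ] 59.804099994873724 [-1.1  1.7  4.9] -72.49238960674181
```

drive_tool:
  slide:
    - [0,0,0.03]
    - [0,0,0.07]
    - [0.161,-0.008,0.1]
    - [0.161,-0.008,0.1]
    - [0.161,-0.008,0.1]
    - [0.161,-0.008,0.1]
    - [0.161,-0.008,0.1]
    - [0.161,-0.008,0.1]
    - [0.161,-0.008,0.1]
    - [0.161,-0.008,0.1]
  angular:
    - [0,0,0]
    - [0,0,0]
    - [0,0,0]
    - [0,0,0]
    - [0,0,0]
    - [0,0,0]
    - [0,0,0]
    - [0,0,0]
    - [0,0,0]
    - [0,0,0]
  hand: [0.05,0.05,0.05,0.05,0.05,0.05,0.05,0.05,0.05,0.05]

```text
time_s: 34.57
eef_pos: [0.647, -0.1999, 0.0824]
eef_rot: [-0.318, 2.057, -2.057]
ft_force: [-0.4, -0.1, -1.6]
finger_gap: 0.642
```

```bash
python3 meas_horn.py w19;python3 - <<'E'
from h import *
im=cv2.imread("pics/w19.png")
z=cv2.resize(im[130:310,250:390],None,fx=4,fy=3.2,interpolation=cv2.INTER_CUBIC)
cv2.imwrite("pics/w19z.png",cv2.convertScaleAbs(z,alpha=1.6))
E
```

```text
[ 0.6470654  -0.20001883  0.08275283] -72.5167683788238 34.6167 0.6418718020361255
```

View pics/w19z.png

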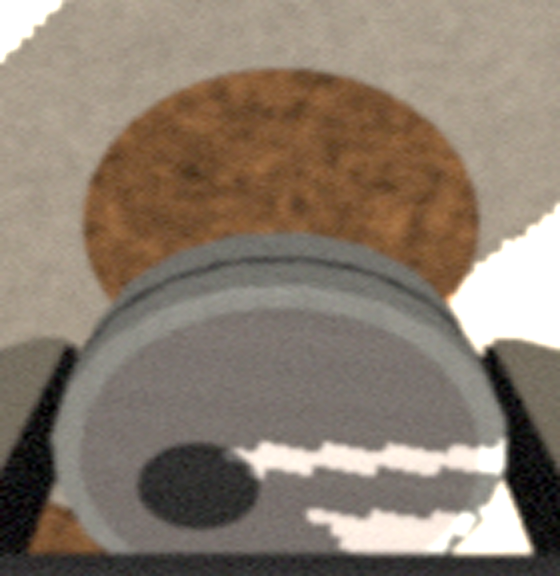

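```bash
python3 - <<'E'
from h import *
from scipy.optimize import least_squares
c=wcap();s=manip.state();P=np.array(s["eef_pos"])*1000;im=c["color"];hsv=cv2.cvtColor(im,cv2.COLOR_BGR2HSV)
def fit(pts,z,r):
    w=np.array([px2w(c,u,v,z)[:2] for u,v in pts])*1000
    q=least_squares(lambda p:np.hypot(*(w-p[:2]).T)-p[2],[*w.mean(0),r]);q2=least_squares(lambda p:np.hypot(*(w-p).T)-r,w.mean(0))
    return q.x.round(1),q2.x.round(1)
m=comp(((hsv[...,1]>95)&(hsv[...,0]<22)).astype(np.uint8)*255,box=(262,140,378,205))
pts=[]
for v in range(155,205,3):
    u=np.where(m[v])[0];pts+= [(u.min()-.5,v),(u.max()+.5,v)]
for u in range(300,342,4): pts.append((u,np.where(m[:,u])[0].min()-.5))
print("pad",fit(pts,.013,46))
f=lambda x,y:(250+x/4,130+y/3.2)
T=[(52,435),(505,435),(279,283),(75,360),(485,360),(165,305),(395,305)]
dz=P[2]/1000+.0165
print("tin",fit([f(*t) for t in T],.043+dz,30),"eef",P)
# gauge: grey top edge at v
E
```

```text
pad (array([ 647.1, -200.9,   45.4]), array([ 646.3, -201.2]))
tin (array([ 646.9, -200.9,   29.9]), array([ 646.7, -200.9])) eef [ 647.3357496  -200.16428376   83.12226305]
```

Tin and round pad centres agree within 0.5 mm. Lowering and releasing.

drive_tool:
  slide:
    - [0,0,-0.03]
    - [0,0,-0.06]
    - [0,0,-0.085]
    - [0,0,-0.095]
    - [0,0,-0.099]
    - [0,0,-0.099]
    - [0,0,-0.099]
    - [0,0,-0.099]
    - [0,0,-0.099]
  angular:
    - [0,0,0]
    - [0,0,0]
    - [0,0,0]
    - [0,0,0]
    - [0,0,0]
    - [0,0,0]
    - [0,0,0]
    - [0,0,0]
    - [0,0,0]
  hand: [0.05,0.05,0.05,0.05,0.05,0.05,0.05,0.05,0.05]

```text
time_s: 35.42
eef_pos: [0.6482, -0.2007, -0.0146]
eef_rot: [-0.314, 2.054, -2.058]
ft_force: [-0.0, 1.0, -2.0]
finger_gap: 0.642
```

drive_tool:
  slide:
    - [0,0,0]
    - [0,0,0]
    - [0,0,0]
    - [0,0,0]
    - [0,0,0]
    - [0,0,0]
    - [0,0,0.04]
    - [0,0,0.08]
    - [0,0,0.12]
    - [0,0,0.16]
  angular:
    - [0,0,0]
    - [0,0,0]
    - [0,0,0]
    - [0,0,0]
    - [0,0,0]
    - [0,0,0]
    - [0,0,0]
    - [0,0,0]
    - [0,0,0]
    - [0,0,0]
  hand: [0.085,0.085,0.085,0.085,0.085,0.085,0.085,0.085,0.085,0.085]

```text
time_s: 36.25
eef_pos: [0.6478, -0.2004, 0.1469]
eef_rot: [-0.315, 2.055, -2.058]
ft_force: [0.4, -0.0, -0.8]
finger_gap: 0.915
```

drive_tool:
  slide:
    - [0,0,0.04]
    - [0,0,0.04]
    - [0,0,0.04]
    - [0,0,0.04]
    - [0,0,0.04]
  angular:
    - [0,0,0]
    - [0,0,0]
    - [0,0,0]
    - [0,0,0]
    - [0,0,0]
  hand: [0.085,0.085,0.085,0.085,0.085]

```text
time_s: 36.67
eef_pos: [0.6467, -0.1999, 0.1847]
eef_rot: [-0.318, 2.059, -2.057]
ft_force: [-0.3, 0.6, -0.4]
finger_gap: 0.916
```

```bash
python3 meas_horn.py w20; python3 - <<'E'
from h import *
s=manip.capture("side");cv2.imwrite("pics/s20.png",s["color"])
E
```

```text
[ 0.64662711 -0.1999176   0.18446955] -72.53492704992875 36.7167 0.9133267216406935
```

View pics/w20.png

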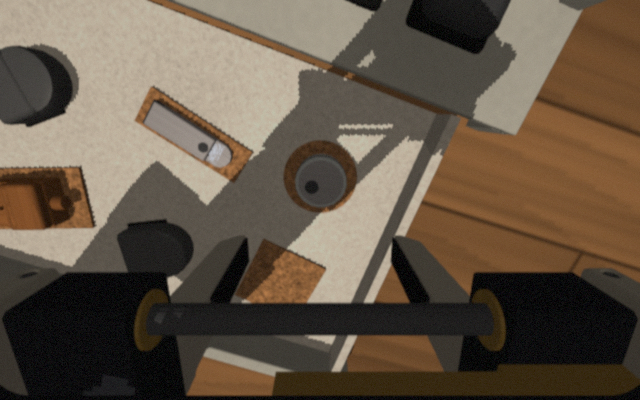

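View pics/s20.png

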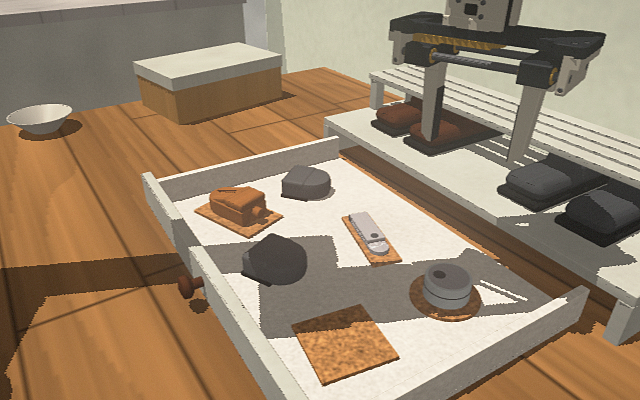

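Everything is home: tin on the round pad (447,287 side view), horn on the narrow pad, tree on the broad pad, square empty, guards unmoved. A last numeric check of the tin follows. I'll also retreat the arm, so the top camera can see clearly.

drive_tool:
  slide:
    - [-0.22,-0.2,0.03]
    - [-0.22,-0.2,0.03]
    - [-0.22,-0.2,0.03]
    - [-0.22,-0.2,0.03]
    - [-0.22,-0.2,0.03]
    - [-0.22,-0.2,0.03]
    - [-0.22,-0.2,0.03]
    - [-0.22,-0.2,0.03]
    - [-0.22,-0.2,0.03]
    - [-0.22,-0.2,0.03]
  angular:
    - [0,0,0]
    - [0,0,0]
    - [0,0,0]
    - [0,0,0]
    - [0,0,0]
    - [0,0,0]
    - [0,0,0]
    - [0,0,0]
    - [0,0,0]
    - [0,0,0]
  hand: [0.085,0.085,0.085,0.085,0.085,0.085,0.085,0.085,0.085,0.085]

```text
time_s: 37.6
eef_pos: [0.4266, -0.3996, 0.2135]
eef_rot: [-0.317, 2.062, -2.056]
ft_force: [0.7, 0.1, 0.1]
finger_gap: 0.914
```

```bash
python3 - <<'E'
from h import *
from scipy.optimize import least_squares
t=manip.capture("top");im=t["color"];cv2.imwrite("pics/t21.png",cv2.resize(im[120:290,190:490],None,fx=2.6,fy=2.6,interpolation=cv2.INTER_CUBIC))
hsv=cv2.cvtColor(im,cv2.COLOR_BGR2HSV)
cork=((hsv[...,1]>95)&(hsv[...,0]<22)).astype(np.uint8)*255
m=comp(cork,box=(392,125,466,195));p=hull(m)
h=cv2.convexHull(p).reshape(-1,2)
w=np.array([px2w(t,u,v,.013)[:2] for u,v in h])*1000
q=least_squares(lambda a:np.hypot(*(w-a[:2]).T)-a[2],[*w.mean(0),46]).x;print("round pad",q.round(1))
g=cv2.GaussianBlur(cv2.cvtColor(im,cv2.COLOR_BGR2GRAY),(3,3),0)
c=cv2.HoughCircles(cv2.resize(g[125:195,395:465],None,fx=4,fy=4,interpolation=cv2.INTER_CUBIC),cv2.HOUGH_GRADIENT,1,400,param1=60,param2=15,minRadius=55,maxRadius=80)
for u,v,r in c[0]: print("tin",(395+u/4,125+v/4,r/4),px2w(t,395+u/4-.4,125+v/4-.4,.043)*1000)
E
```

```text
round pad [ 643.  -201.    45.2]
tin (np.float32(433.375), np.float32(159.125), np.float32(16.225)) [ 643.35473326 -201.63151121   43.        ]
```

View pics/t21.png

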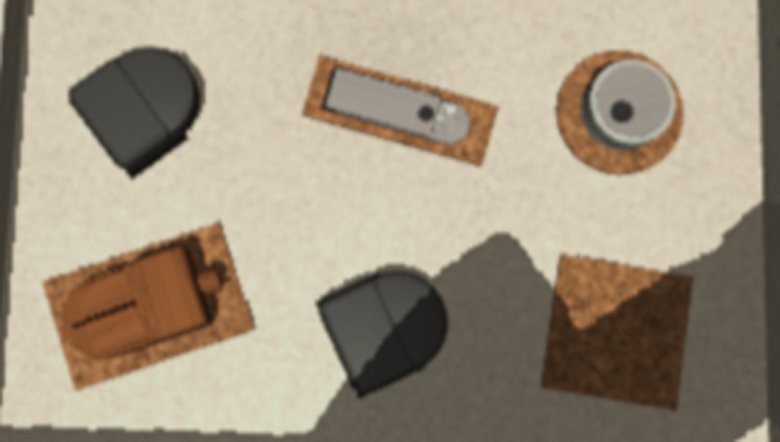

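The top view agrees: tin within 1 mm of the round pad's centre, horn and tree lengthwise and centred, square empty, guards where they were. Handing in.

```bash
python3 -c "
from workcell import manip
print(manip.sign_off())"
```

```text
the job is handed in; nothing more can be done
None
```

All three things are on their own pads and the job is handed in, at about 38 s of the 109 s allowed. I parked the tin in the middle of the square pad, moved the horn to the narrow pad and the tree to the broad pad, then brought the tin home to the round pad.

**Last checks:**
- **Tin:** within 1 mm of the round pad's centre.
- **Horn:** about 1 mm off sideways after one small correction, and straight along its pad; the lengthwise gaps were about 15 and 14 mm.
- **Tree:** within about 1 mm of centre and 0.2° of the pad's axis, after two small regrips.
- **The rest:** the square pad is empty, the guards look unmoved, and the arm is clear of everything.

**What disagreed or went wrong:**
- **Fingertips:** they ended about 35 mm short of the reported TCP, so my first two tries at the tin closed above it without touching. I measured this in the side view and worked about 35 mm lower from then on.
- **Top camera:** it read x about 2–4 mm less than the wrist camera, so I compared things with their pads within one camera.
- **Tree correction:** my first regrip overshot sideways by 2.9 mm because the arm had not settled; the second fixed it.

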